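# Change over the vials of a spectrometer autosampler

### The arm

A 7-joint arm with a two-finger parallel gripper is mounted at the origin on the work surface. World frame = base frame: x ahead of the robot, y to its left, z up, the work surface at z = 0. Lengths are in mm, angles in rad, forces in N, time in s.
With the tool pointing down it reaches from about 400 to 875 mm from the base axis. Payload 4.4 kg.
Tool frame: the origin (TCP) lies on the centre line of the jaws, within the pads' length; the fingertips stand ctrl.nose_length ahead of it and the grasp point (between the pads) lies 6 mm ahead of it (ctrl.nose_length is the distance from the TCP to the fingertips, in mm); z points along the fingers, y is the direction in which the jaws open and shut (so a half turn about z gives the same grasp; the last joint's range is limited). The gripper opens to 85 mm and grips with 20 to 120 N. Pads are 22 mm wide; open, the fingers measure 114 mm over their backs; the gripper's body (76 mm by 85 mm) begins 54 mm behind the grasp point. The pads swing forward as they close: fully open they stand 13 mm farther back than shut.
Start: joints at [1.069, 0.628, 0.038, 1.517, -0.027, 0.996, -0.02], TCP at [274.416, -589.248, 234.213] pointing down, gripper open.
Joint ranges: [-3.06, 3.06], [-0.37, 2.12], [-1.25, 1.32], [0.18, 2.47], [-1.1, 4.24], [0.23, 1.98], [-2.94, 2.94]. Speed limits (rad/s): [2.57, 2.57, 3.14, 3.14, 3.14, 3.14, 3.14].

### API

Orientations are given as [roll, pitch, yaw] about the fixed x, y, z axes, in that order (R = Rz(yaw) Ry(pitch) Rx(roll)).
In Python, from cell import ctrl, vision gives the robot as it stands. The module is installed in compiled form; this text tells all that it offers.
- The arm moves only by the shell command python3 -m inch 'ROWS'. ROWS is a JSON object of lists of equal length, an entry for each row: "travel": the shift along the tool's x, y, z in cm, a list of three; "twist": the turn about the tool's z in degrees; "fingers": the finger opening in cm, from 0 to 8.54. A call has exactly 10 rows; each row is the pose to reach, as a shift and turn from the pose commanded when the call began, along the tool's axes at that moment; what a row does not reach only later rows make up. A row lasts 1/12 s, in which the tool goes at most 41.7 mm and 7.16 degrees, less where a joint would pass 70% of its speed; a pose out of reach is approached as far as the arm can. A call with a gripper value outside its range is refused whole. The fingers move at their own pace and stop on an object; the grip force is fixed at half the most. Time passes only in rows, so rows that repeat a pose let the fingers close, or fill a call up. It gives the time, the measured TCP pose, the force and the opening at its end, in the units of the state.
- ctrl.read_state(): the state, without advancing time (a new reading comes with each control period).
- vision.get_image(name): name is "scene" or "top"; returns a dict with "frame" (400x640x3 uint8, red, green, blue), "fx", "fy", "cx", "cy" (pixels), "position" and "orientation" of the camera in the world. Camera axes: x right, y down, z forward; pixel columns grow to the right and rows downward; lengths in mm; the calibration is good to about 2 mm. A picture is of the moment at which its call begins. There is no depth.
- ctrl.finish_job(): hands the job in, once; it reports no verdict.
The state is a dict: "clock": time; "qpos": joint angles; "qd": joint speeds; "tau": joint torques, N m; "eef_pos": TCP position; "tool_rot": TCP orientation; "force": force on the tool from outside, world axes, zero at the start; "torque": the same for the moment, N m; "width": finger opening in mm.
Only numpy, scipy, OpenCV 4.12 (cv2) and the standard library are available. Lean on these libraries where they do the work, as an engineer would, in place of code of your own. Each camera call takes 0.05 s, during which the arm holds its last target.

### The job

Get the autosampler ready for its next run. First swing its hinged arm clear of the carousel, all the way out to the stop on the side away from the rinse pot, and leave it there while you stand the used vials (tall caps) from the carousel upright in the low metal waste tray and every fresh vial (flat caps) from the blue mat fully down in a carousel well of its own. Then swing the arm back across until its probe hangs over the mouth of the rinse pot; no vial may be knocked against the arm, and the flask, the wash bottle and the spare cap are to be left alone.

Things in the scene. Friction and masses are not known exactly. Their poses are not given: they have to be found in the camera images.
- sampler: Autosampler, fixed to the bench. Origin on the bench under the carousel's axis; x axis points to the column that the arm swings about (its axis at x 160 mm, y 0; 24 in radius, 210 high), away from the robot give or take 0.2 rad; y axis towards the rinse-pot side. White round foot, radius 108, 18 high; white housing x 108 to 225 (71 to 225 under the rinse pot), y -98 to 188 mm, 40 high.
- carousel: Round grey carousel, radius 101, lying fixed (it does not turn) on the sampler's foot at any index angle: a disc 12 mm thick with six cup wells on a circle of radius 70 mm, 60 degrees apart. Origin at the centre of its underside, 18 mm above the bench. A hub knob 16 mm high stands on the disc in the middle.
- well0 (a point): Centre of the floor of a carousel well, 30 mm above the bench. The well is 42 mm inside, 47 mm outside, its rim 18 mm above this floor.
- well1 (a point): Centre of the floor of a carousel well, 30 mm above the bench. The well is 42 mm inside, 47 mm outside, its rim 18 mm above this floor.
- well2 (a point): Centre of the floor of a carousel well, 30 mm above the bench. The well is 42 mm inside, 47 mm outside, its rim 18 mm above this floor.
- well3 (a point): Centre of the floor of a carousel well, 30 mm above the bench. The well is 42 mm inside, 47 mm outside, its rim 18 mm above this floor.
- well4 (a point): Centre of the floor of a carousel well, 30 mm above the bench. The well is 42 mm inside, 47 mm outside, its rim 18 mm above this floor.
- well5 (a point): Centre of the floor of a carousel well, 30 mm above the bench. The well is 42 mm inside, 47 mm outside, its rim 18 mm above this floor.
- swing (a joint): Swing of the arm about the column, rad. 0: it points straight across the carousel (sampler's -x). Growing: counter-clockwise from above, towards the sampler's -y, to the service stop at 1.5, clear of the carousel; negative: towards the rinse pot (pot at -1.20, stop at -1.6). Stays where it is left; about 1 N at the nut moves it.
- clamp_nut (a point): Knurled steel clamp nut on the arm's head, the handle to pinch from above: upright cylinder, diameter 18, from 195 to 229 mm above the bench; this point is on its axis, 219 mm above the bench, 165 mm from the column's axis. It may turn in the fingers as the arm swings.
- probe_tip (a point): Lower end of the steel probe below the arm's grey head block (28 x 30 mm, 161 to 195 mm above the bench; the white boom behind it is 22 wide, 172 to 190 mm above the bench), straight under the nut, 133 mm above the bench, above the vials' tops.
- rinse_mouth (a point): Centre of the mouth of the rinse pot, a grey open cup (38 outside, 32 inside) on the sampler's housing, its rim 86 mm above the bench; on the circle that the probe travels.
- used0: Used vial with a tall narrow ribbed cap, standing in a carousel well at the start; may be absent. White plastic; body diameter 36, 54 high; cap diameter 27, its top 81 mm above the underside. Origin at the centre of the underside, z along the vial's axis. About 70 g, weight low down.
- used1: Used vial with a tall narrow ribbed cap, standing in a carousel well at the start; may be absent. White plastic; body diameter 36, 54 high; cap diameter 27, its top 81 mm above the underside. Origin at the centre of the underside, z along the vial's axis. About 70 g, weight low down.
- fresh0: Fresh vial with a low flat cap, standing on the blue mat at the start; may be absent. White plastic; body diameter 36, 54 high; cap diameter 31, its top 63 mm above the underside. Origin at the centre of the underside, z along the vial's axis. About 70 g, weight low down.
- fresh1: Fresh vial with a low flat cap, standing on the blue mat at the start; may be absent. White plastic; body diameter 36, 54 high; cap diameter 31, its top 63 mm above the underside. Origin at the centre of the underside, z along the vial's axis. About 70 g, weight low down.
- fresh2: Fresh vial with a low flat cap, standing on the blue mat at the start; may be absent. White plastic; body diameter 36, 54 high; cap diameter 31, its top 63 mm above the underside. Origin at the centre of the underside, z along the vial's axis. About 70 g, weight low down.
- fresh3: Fresh vial with a low flat cap, standing on the blue mat at the start; may be absent. White plastic; body diameter 36, 54 high; cap diameter 31, its top 63 mm above the underside. Origin at the centre of the underside, z along the vial's axis. About 70 g, weight low down.
- mat: Thin flat blue bench mat, 180 x 190 mm, level with the bench, where the fresh vials stand; it changes sides with the tray. Origin at its centre.
- tray: Waste tray: shallow open metal tray, 170 (its x) x 120 (its y) x 26 mm high, walls 4 mm, floor 4 mm, fixed to the bench. Origin at the centre of its underside.
- flask: Small conical glass flask, foot diameter 64, 98 mm high; bystander. Origin at the centre of its underside.
- wash_bottle: White plastic bottle, diameter 60, 150 mm high; bystander. Origin at the centre of its underside.
- spare_cap: Loose white vial cap, diameter 27, 18 mm high, on the bench; bystander. Origin at the centre of its underside.
Mind the look-alikes: they are no part of the job. Leave any green look-alike of the fresh2 alone.

How it is judged:
By the outcome, as a careful person would: the job done as asked, in the order asked, and still so for the second after the job is handed in, with the robot touching nothing.
Of fresh0, fresh1, fresh2, fresh3 only 3 to 4 are there at a start; the rules pass over those that are not, and their reading is None.
Of used0, used1 only 1 to 2 are there at a start; the rules pass over those that are not, and their reading is None.
At some moment in a run one of fresh0, fresh1, fresh2, fresh3 may be knocked a few centimetres aside while the robot is not near it.
It also fails if it takes over 210 s, if anything falls off the work surface, if the arm or the gripper's body presses on something with over 40 N, if the wrist force passes 120 N, or if a joint passes its speed limit or range.

## Working session

There is one attempt and no reset: what is moved stays moved. The work goes in short steps, Python scripts to look and compute and a shell command to move; the robot and the scene stay as the last step left them, time stands still between calls to the robot, and variables do not carry over. Pictures are saved under pics/ and viewed, and the job is handed in when it is done.

```bash
mkdir -p pics; ls
cat > h.py <<'E'
import numpy as np, cv2
from scipy.spatial.transform import Rotation as R
from cell import ctrl, vision
def snap(name,out):
    im=vision.get_image(name); cv2.imwrite('pics/'+out,cv2.cvtColor(im['frame'],cv2.COLOR_RGB2BGR)); return im
E
python3 - <<'E'
from h import *
s=ctrl.read_state(); print(s, ctrl.nose_length)
for n in('scene','top'):
    im=snap(n,n+'0.png'); print({k:v for k,v in im.items() if k!='frame'})
E
```

```text
pics
{'clock': 0.0, 'qpos': array([ 1.06921409,  0.62936363,  0.03844122,  1.51835654, -0.02699411,
        0.99630383, -0.02000131]), 'qd': array([ 0.00135533, -0.00015469, -0.00032178,  0.00218184,  0.00105134,
       -0.00073171, -0.00119328]), 'tau': array([-1.17131763e-04, -5.63395143e+01,  1.22643359e+00, -1.93449301e+01,
        1.09739168e-02,  1.03835689e-02, -1.17087779e-05]), 'eef_pos': array([ 274.14249996, -588.67981822,  233.281399  ]), 'tool_rot': array([-3.13967958e+00,  3.05212432e-05,  4.35785017e-01]), 'force': array([ 1.01912491, -0.28529964, -0.29502732]), 'torque': array([ 0.01800673,  0.03316892, -0.00543802]), 'width': 85.34635462882657} 25.0
{'fx': 404.5332526195303, 'fy': 404.5332526195303, 'cx': 310.91713624088425, 'cy': 199.35072929643724, 'position': array([1203.28578966,  -55.41671194,  849.36277088]), 'orientation': array([-2.33280265e+00,  7.17706750e-04,  1.52817437e+00])}
{'fx': 492.43894832887656, 'fy': 492.43894832887656, 'cx': 325.52232866461793, 'cy': 196.18805983722964, 'position': array([ 273.66465457,  -23.42031811, 1343.71422198]), 'orientation': array([-2.97296066,  0.02588446, -1.57312553])}
```

View pics/scene0.png

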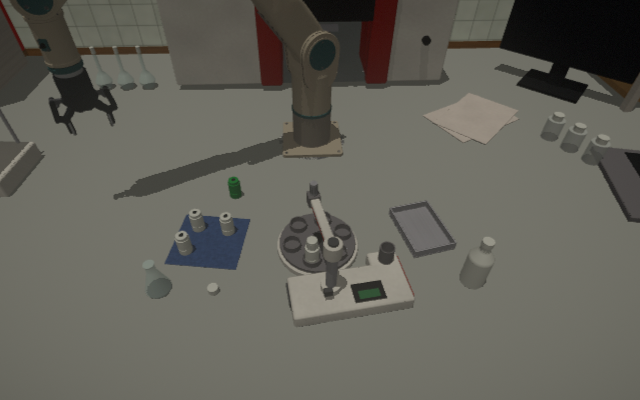

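View pics/top0.png

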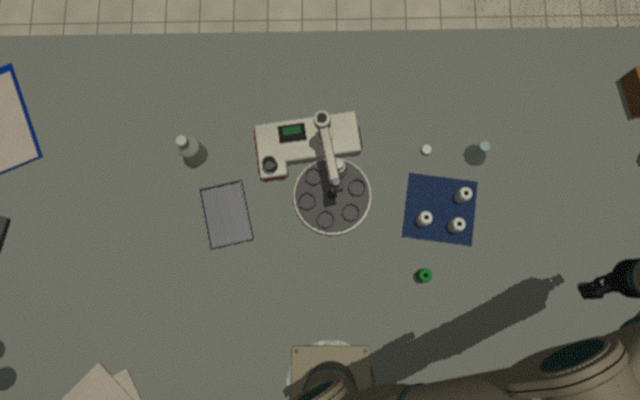

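```bash
cat >> h.py <<'E'
def ray(im,u,v):
    M=R.from_euler('xyz',im['orientation']).as_matrix()
    return M@np.array([(u-im['cx'])/im['fx'],(v-im['cy'])/im['fy'],1])
def at(im,u,v,z):
    d=ray(im,u,v); p=im['position']; return p+d*(z-p[2])/d[2]
def proj(im,P):
    M=R.from_euler('xyz',im['orientation']).as_matrix()
    q=(np.atleast_2d(P)-im['position'])@M
    return np.c_[im['fx']*q[:,0]/q[:,2]+im['cx'],im['fy']*q[:,1]/q[:,2]+im['cy']]
def crop(im,u0,v0,u1,v1,k,out):
    f=cv2.cvtColor(im['frame'],cv2.COLOR_RGB2BGR)[v0:v1,u0:u1]
    cv2.imwrite('pics/'+out,cv2.resize(f,None,fx=k,fy=k,interpolation=cv2.INTER_CUBIC))
E
python3 - <<'E'
from h import *
t=vision.get_image('top'); s=vision.get_image('scene')
crop(t,240,100,380,245,4,'t1.png'); crop(t,390,130,500,290,3.7,'t2.png'); crop(s,260,170,460,330,4,'s1.png'); crop(s,140,170,270,310,4,'s2.png')
for P in([0,0,0],[500,0,0],[500,200,0],[500,-200,0],[700,0,0]): print(P,proj(t,P),proj(s,P))
E
```

```text
[0, 0, 0] [[330.14394302 386.94068553]] [[312.22277105 139.10084099]]
[500, 0, 0] [[329.43857837 197.08376725]] [[320.5137318  246.48227263]]
[500, 200, 0] [[257.44521729 197.55857528]] [[393.78087172 244.02611667]]
[500, -200, 0] [[401.96478861 196.60544499]] [[246.43134653 248.9657583 ]]
[700, 0, 0] [[329.1801791  127.53266399]] [[325.5930092  312.26717928]]
```

View pics/t1.png

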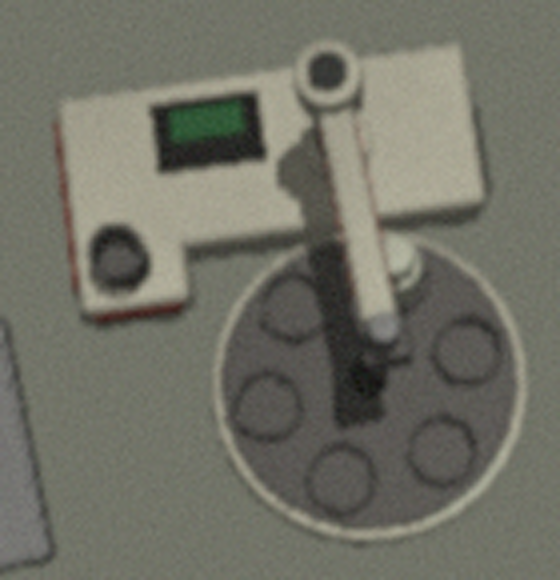

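View pics/t2.png

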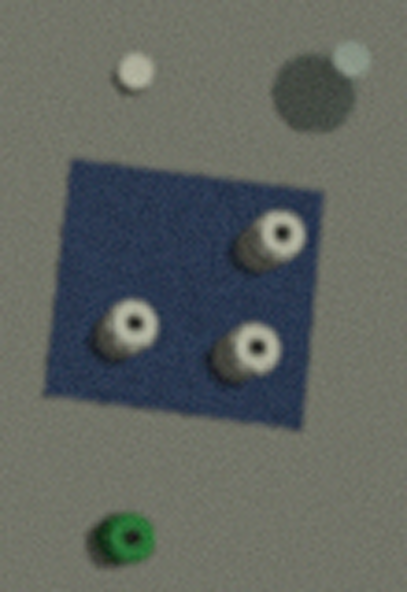

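View pics/s1.png

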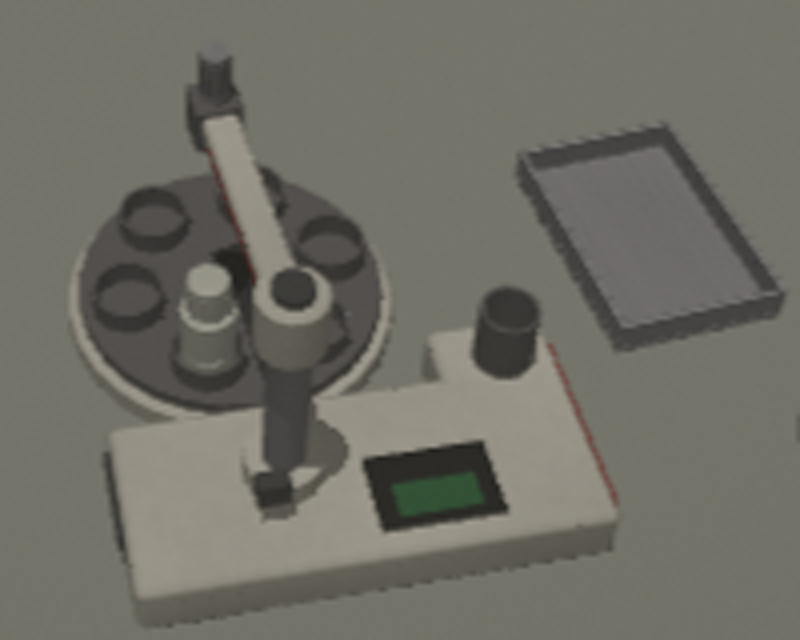

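View pics/s2.png

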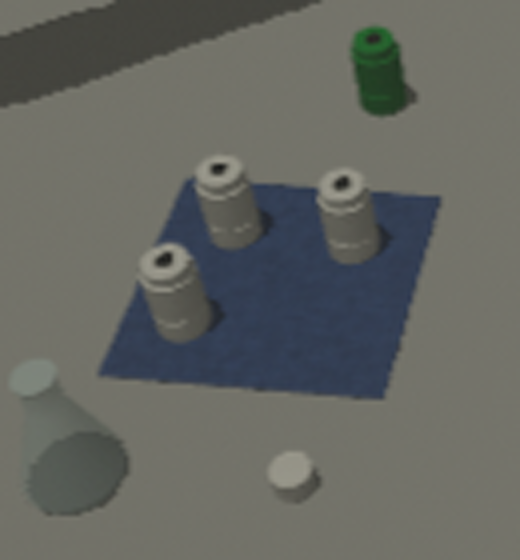

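```bash
cat > fit.py <<'E'
from h import *
from scipy.optimize import least_squares
t=vision.get_image('top'); s=vision.get_image('scene')
T=lambda a,b:(240+a/4,100+b/4); S=lambda a,b:(260+a/4,170+b/4)
def model(p):
    x,y,th,ph,sw=p
    c,si=np.cos(th),np.sin(th); W=lambda X,Y,Z:[x+c*X-si*Y,y+si*X+c*Y,Z]
    col=W(160,0,210); pot=W(160-165*np.cos(1.2),165*np.sin(1.2),86)
    nut=W(160-165*np.cos(sw),-165*np.sin(sw),229)
    w=[W(70*np.cos(ph+k*np.pi/3),70*np.sin(ph+k*np.pi/3),48) for k in range(6)]
    return col,pot,nut,w,W
top=[T(293,308),T(268,405),T(341,480),T(443,450),T(467,350)]; 
sc=[S(155,212),S(130,293),S(332,243)]
def res(p):
    col,pot,nut,w,_=model(p); r=[]
    r+=list((proj(t,[col,pot,nut])-np.array([T(327,70),T(119,253),T(381,322)])).ravel())
    r+=list((proj(s,[col,pot,nut])-np.array([S(293,288),S(511,305),S(217,48)])).ravel())
    for im,obs in((t,top),(s,sc)):
        q=proj(im,w)
        for o in obs:
            d=q-np.array(o); r+=list(d[np.argmin((d**2).sum(1))])
    return np.array(r)
best=None
for ph in np.arange(0,1.05,.1):
    o=least_squares(res,[505,-8,0,ph,0.15])
    if best is None or o.cost<best.cost: best=o
if __name__=='__main__':
    p=best.x; print(p,best.cost); print(np.round(best.fun.reshape(-1,2),1).tolist())
    col,pot,nut,w,W=model(p)
    print('col',np.round(col),'pot',np.round(pot),'nut',np.round(nut)); print(np.round(w,1))
    T2=lambda a,b:(390+a/3.7,130+b/3.7); S2=lambda a,b:(140+a/4,170+b/4)
    A=[T2(283,233),T2(134,323),T2(257,347),T2(132,538)]; B=[S2(166,258),S2(221,168),S2(343,182),S2(376,38)]
    print('top',[np.round(at(t,*a,63)[:2],1).tolist() for a in A]); print('scene',[np.round(at(s,*a,63)[:2],1).tolist() for a in B])
    print('used',at(s,*S(208,278),111),at(t,*T(404,258),111))
    print('flask',at(t,390+313/3.7,130+92/3.7,0),'cap',at(t,390+136/3.7,130+72/3.7,18))
    print('tray scene',[np.round(at(s,*S(a,b),26)[:2]).tolist() for a,b in((518,155),(667,122),(783,297),(620,335))])
    print('tray top',[np.round(at(t,u,v,26)[:2]).tolist() for u,v in((200,188),(241,180),(253,238),(210,248))])
    print('bottle',at(s,474,284,0),at(t,182,141,150))
E
python3 fit.py
```

```text
[ 5.00954290e+02 -7.81369170e+00  1.38122538e-01 -3.88540728e-01
  5.79665212e-02] 8.774391986867448
[[-0.0, -0.3], [-1.2, -0.8], [0.2, 1.1], [0.3, -1.4], [0.2, 0.5], [0.0, 0.5], [0.1, -1.1], [-0.2, -0.4], [0.4, -1.0], [0.2, -0.7], [0.5, -0.9], [-0.3, -0.9], [-0.3, -1.8], [-0.3, -1.8]]
col [659.  14. 210.] pot [579. 158.  86.] nut [498. -18. 229.]
[[568.8 -25.2  48. ]
 [549.9  42.2  48. ]
 [482.1  59.6  48. ]
 [433.1   9.5  48. ]
 [452.  -57.9  48. ]
 [519.8 -75.2  48. ]]
top [[497.9, -360.6], [434.3, -253.1], [416.8, -338.4], [284.8, -246.3]]
scene [[496.8, -360.2], [416.2, -338.1], [433.2, -253.6], [284.8, -245.4]]
used [569.47993984 -26.32116431 111.        ] [565.89538731 -31.91705181 111.        ]
flask [ 616.59387096 -404.96577673    0.        ] cap [ 628.53448498 -269.5764728    18.        ]
tray scene [[390.0, 205.0], [361.0, 321.0], [529.0, 355.0], [556.0, 241.0]]
tray top [[523.0, 354.0], [545.0, 242.0], [386.0, 205.0], [359.0, 321.0]]
bottle [6.37096174e+02 3.75130421e+02 1.13686838e-13] [620.96311239 369.5310004  150.        ]
```

```bash
cat >> h.py <<'E'
def go(x,y,z,yaw,p=None,q=None):
    """travel(cm)/twist(deg) from present pose to the TCP target (tool down)"""
    s=ctrl.read_state(); p=s['eef_pos'] if p is None else p
    Rm=R.from_euler('xyz',s['tool_rot']).as_matrix()
    y0=s['tool_rot'][2] if abs(abs(s['tool_rot'][0])-np.pi)<1 else None
    d=Rm.T@(np.array([x,y,z])-p)
    tw=-(yaw-y0); tw=(tw+np.pi/2)%np.pi-np.pi/2
    print('travel',np.round(d/10,2).tolist(),'twist',round(np.degrees(tw),1),'| t',round(s['clock'],2),'w',round(s['width'],1),'q',np.round(s['qpos'],2).tolist())
E
python3 -c "
from h import *
go(498,-18,300,.196)"
```

```text
travel [44.38, -42.33, -6.58] twist 13.7 | t 0.3 w 85.4 q [1.07, 0.63, 0.04, 1.52, -0.03, 1.0, -0.02]
```

```bash
python3 -m inch '{"travel":[[2,-2,-6.6],[5,-5,-6.6],[8,-7.5,-6.6],[11,-10,-6.6],[14,-12.5,-6.6],[17,-15.5,-6.6],[20,-18.5,-6.6],[23,-21.5,-6.6],[26,-24.5,-6.6],[28,-27,-6.6]],"twist":[1,2,4,6,8,10,12,13,13.7,13.7],"fingers":[5,5,5,5,5,5,5,5,5,5]}'; python3 -c "
from h import *
go(498,-18,300,.196)"
```

```text
clock: 1.13
eef_pos: [414.2, -227.4, 300.5]
tool_rot: [3.141, -0.001, 0.196]
force: [0.8, 0.2, -0.2]
width: 50.2
travel [12.3, -18.9, 0.05] twist 0.0 | t 1.13 w 50.2 q [0.42, 0.29, 0.03, 1.9, -0.01, 0.94, -0.92]
```

```bash
python3 -m inch '{"travel":[[2,-3,0],[4,-6,0],[6,-9,0],[8,-12,0],[9.5,-15,0],[11,-17,0],[12.3,-18.9,0],[12.3,-18.9,0],[12.3,-18.9,0],[12.3,-18.9,0]],"twist":[0,0,0,0,0,0,0,0,0,0],"fingers":[5,5,5,5,5,5,5,5,5,5]}'
python3 - <<'E'
from h import *
go(498,-18,231,.196)
t=snap('top','a.png');s=snap('scene','b.png'); crop(s,240,120,440,270,4,'s3.png')
E
```

```text
clock: 1.97
eef_pos: [496.7, -20.7, 300.1]
tool_rot: [3.141, 0.001, 0.196]
force: [-0.0, -0.5, -0.1]
width: 49.9
travel [0.18, -0.25, 6.91] twist 0.0 | t 1.97 w 49.9 q [0.03, 0.33, -0.06, 1.84, 0.02, 0.97, -1.42]
```

View pics/s3.png

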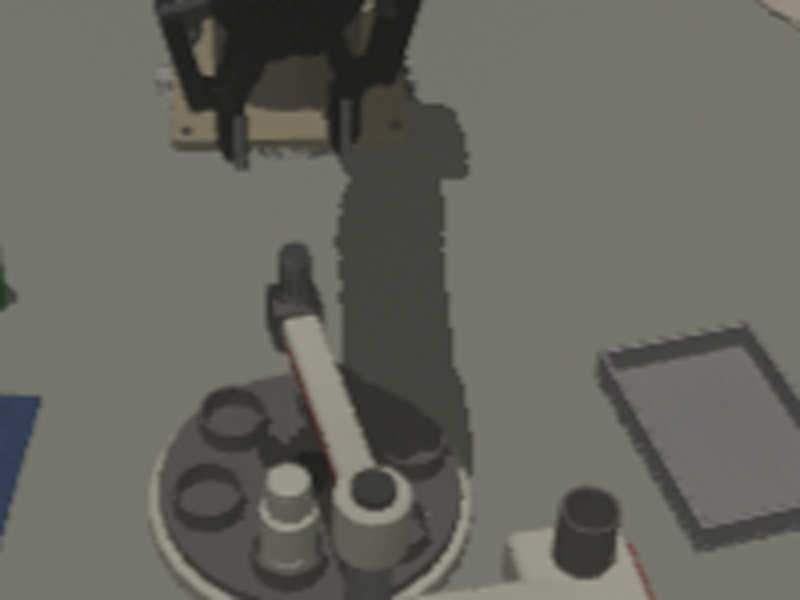

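View pics/a.png

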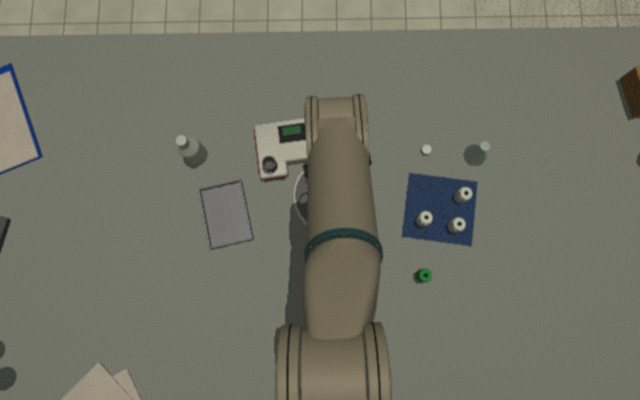

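```bash
python3 -m inch '{"travel":[[0.15,-0.25,1],[0.15,-0.25,2],[0.15,-0.25,3],[0.15,-0.25,4],[0.15,-0.25,5],[0.15,-0.25,6],[0.15,-0.25,6.9],[0.15,-0.25,6.9],[0.15,-0.25,6.9],[0.15,-0.25,6.9]],"twist":[0,0,0,0,0,0,0,0,0,0],"fingers":[5,5,5,5,5,5,5,5,5,5]}'
python3 - <<'E'
from h import *
s=vision.get_image('scene'); crop(s,270,130,370,230,6,'s4.png')
E
```

```text
clock: 2.9
eef_pos: [498.4, -17.3, 231.4]
tool_rot: [3.141, -0.001, 0.196]
force: [0.3, -0.8, 0.9]
width: 50.3
```

View pics/s4.png

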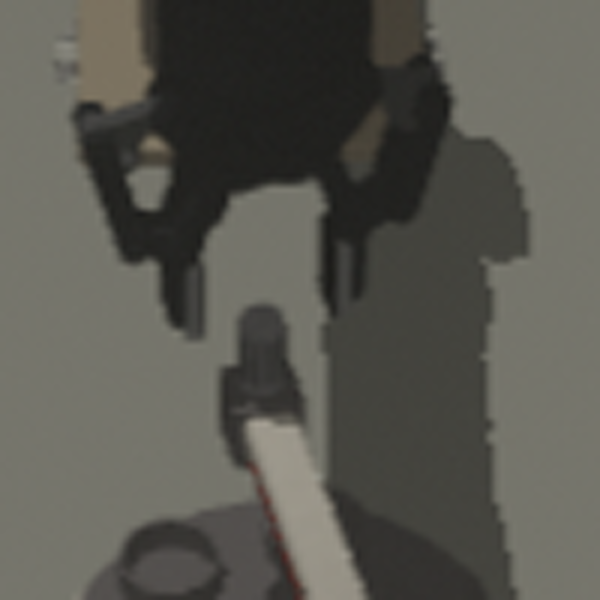

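Run:
```python
from h import *
s=vision.get_image('scene')
f=lambda P:np.round((proj(s,P)-[270,130])*6)
print(f([[498,-18,229],[498,-18,195],[498,-18,206],[498,-18,214]]))
yv=np.array([np.sin(.196),-np.cos(.196),0])
for z in(206,214,222): print(z,f(np.array([498.4,-17.3,z])+np.outer([-25,25],yv)))
```

```text
[[266. 316.]
 [265. 380.]
 [265. 360.]
 [265. 345.]]
206 [[329. 350.]
 [205. 371.]]
214 [[329. 335.]
 [205. 356.]]
222 [[329. 320.]
 [205. 340.]]
```

```bash
python3 -m inch '{"travel":[[0,0,0.3],[0,0,0.5],[0,0,0.5],[0,0,0.5],[0,0,0.5],[0,0,0.5],[0,0,0.5],[0,0,0.5],[0,0,0.5],[0,0,0.5]],"twist":[0,0,0,0,0,0,0,0,0,0],"fingers":[5,5,4,3,2,1,1,1,1,1]}'
python3 - <<'E'
from h import *
s=vision.get_image('scene'); crop(s,270,130,370,230,6,'s5.png')
E
```

```text
clock: 3.83
eef_pos: [498.2, -17.2, 226.5]
tool_rot: [3.142, -0.0, 0.197]
force: [-1.5, 0.4, 4.5]
width: 13.6
```

View pics/s5.png

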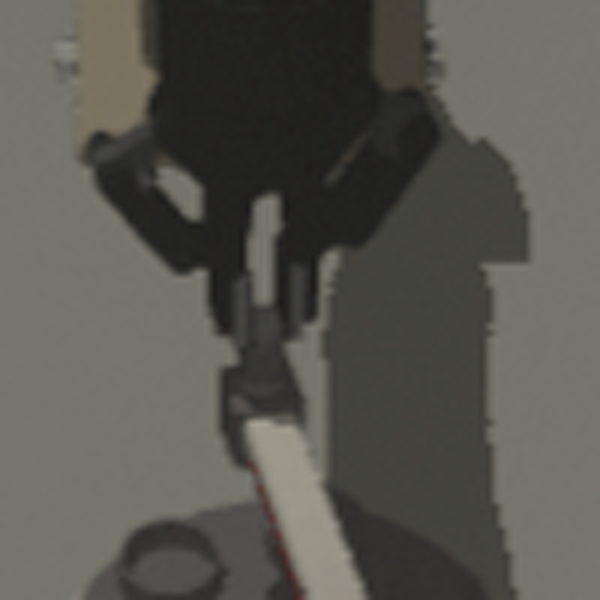

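```bash
python3 -m inch '{"travel":[[0,0,0],[0,0,0],[0,0,0],[0,0,0],[0,0,0],[0,0,0],[0,0,0],[0,0,0],[0,0,0],[0,0,0]],"twist":[0,0,0,0,0,0,0,0,0,0],"fingers":[1,1,1,1,1,1,1,1,1,1]}'
python3 - <<'E'
from h import *
s=vision.get_image('scene'); crop(s,280,160,340,220,10,'s6.png')
E
```

```text
clock: 4.72
eef_pos: [498.2, -17.1, 226.5]
tool_rot: [3.142, -0.0, 0.197]
force: [-1.7, -0.6, 6.3]
width: 13.3
```

View pics/s6.png

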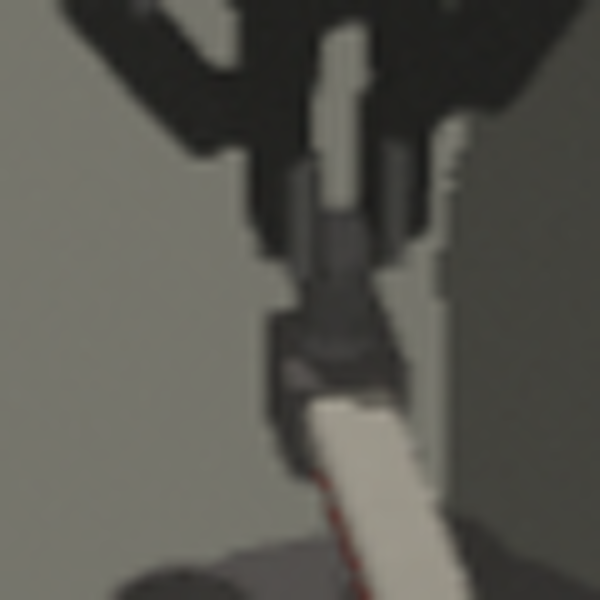

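```bash
python3 -m inch '{"travel":[[0,0,0],[0,0,0],[0,0,0],[0,0,0.2],[0,0,0.4],[0,0,0.6],[0,0,0.6],[0,0,0.6],[0,0,0.6],[0,0,0.6]],"twist":[0,0,0,0,0,0,0,0,0,0],"fingers":[4,4,4,4,4,4,4,4,4,4]}';  python3 - <<'E'
from h import *
s=vision.get_image('scene'); crop(s,280,160,340,220,10,'s6b.png')
E
```

```text
clock: 5.6
eef_pos: [498.2, -17.1, 220.3]
tool_rot: [3.142, -0.0, 0.197]
force: [0.1, -0.5, -0.5]
width: 40.1
```

View pics/s6b.png

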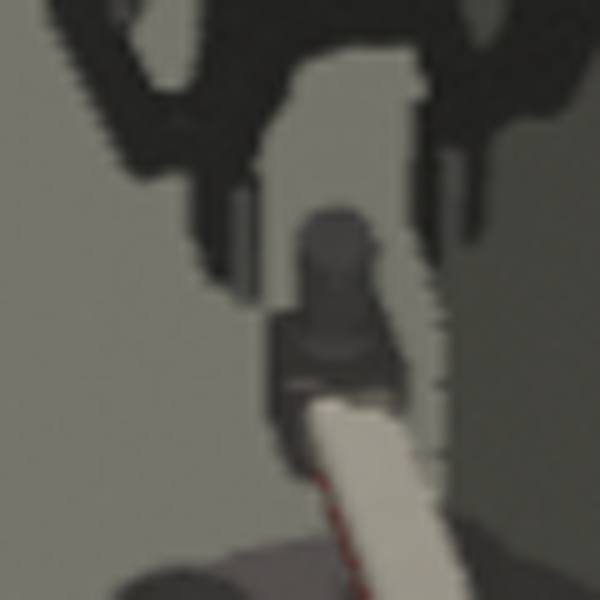

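```bash
python3 -m inch '{"travel":[[0,0,0],[0,0,0],[0,0,0],[0,0,0],[0,0,0],[0,0,0],[0,0,0],[0,0,0],[0,0,0],[0,0,0]],"twist":[0,0,0,0,0,0,0,0,0,0],"fingers":[3,2.5,2,1,1,1,1,1,1,1]}';  python3 - <<'E'
from h import *
s=vision.get_image('scene'); crop(s,280,160,340,220,10,'s7.png')
E
```

```text
clock: 6.48
eef_pos: [498.2, -17.1, 220.5]
tool_rot: [3.142, -0.0, 0.197]
force: [-1.7, 0.3, 5.8]
width: 14.8
```

View pics/s7.png

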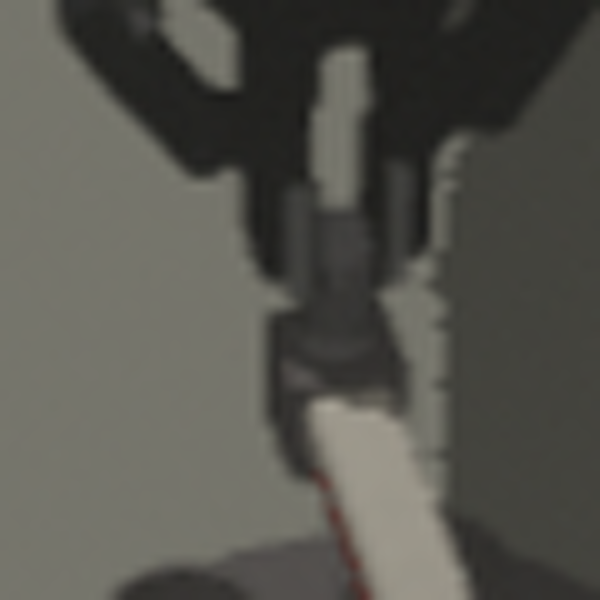

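Run:
```python
import numpy as np
for d in (2,5,8.5,12,15.5,19,22.5,25.5,27.5):
    a=np.radians(d); print(d,np.round([16.45*(1-np.cos(a)),16.45*np.sin(a)],2).tolist())
```

```text
2 [0.01, 0.57]
5 [0.06, 1.43]
8.5 [0.18, 2.43]
12 [0.36, 3.42]
15.5 [0.6, 4.4]
19 [0.9, 5.36]
22.5 [1.25, 6.3]
25.5 [1.6, 7.08]
27.5 [1.86, 7.6]
```

```bash
python3 -m inch '{"travel":[[0.01,0.57,0],[0.06,1.43,0],[0.18,2.43,0],[0.36,3.42,0],[0.6,4.4,0],[0.9,5.36,0],[1.25,6.3,0],[1.6,7.08,0],[1.86,7.6,0],[1.86,7.6,0]],"twist":[-2,-5,-8.5,-12,-15.5,-19,-22.5,-25.5,-27.5,-27.5],"fingers":[1,1,1,1,1,1,1,1,1,1]}'
python3 - <<'E'
from h import *
s=vision.get_image('scene'); crop(s,220,120,400,270,4,'s8.png')
p=ctrl.read_state()['eef_pos'][:2]-[659.4,14.2]; print(np.hypot(*p),np.arctan2(-p[1],-p[0]))
E
```

```text
clock: 7.37
eef_pos: [532.7, -88.9, 220.5]
tool_rot: [3.14, -0.002, 0.676]
force: [1.1, -0.5, 4.5]
width: 14.8
163.34029971991836 0.6793327911067719
```

View pics/s8.png

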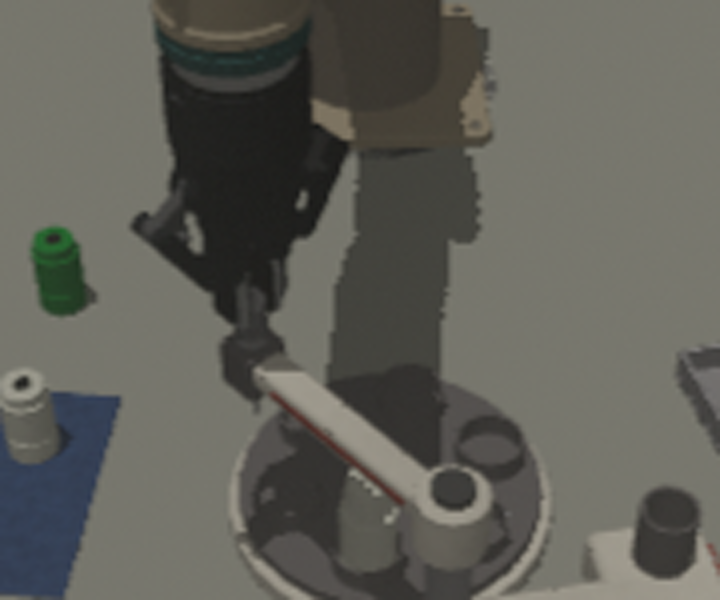

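```bash
python3 -m inch '{"travel":[[0.01,0.57,0],[0.06,1.43,0],[0.18,2.43,0],[0.36,3.42,0],[0.6,4.4,0],[0.9,5.36,0],[1.25,6.3,0],[1.6,7.08,0],[1.86,7.6,0],[1.86,7.6,0]],"twist":[-2,-5,-8.5,-12,-15.5,-19,-22.5,-25.5,-27.5,-27.5],"fingers":[1,1,1,1,1,1,1,1,1,1]}'
python3 - <<'E'
from h import *
p=ctrl.read_state()['eef_pos'][:2]-[659.4,14.2]; print(np.hypot(*p),np.arctan2(-p[1],-p[0]))
E
```

```text
clock: 8.25
eef_pos: [594.7, -134.9, 220.5]
tool_rot: [3.14, -0.002, 1.158]
force: [1.3, 0.9, 5.1]
width: 15.0
162.51305755543075 1.1616546521366948
```

```bash
python3 -m inch '{"travel":[[0.01,0.57,0],[0.06,1.43,0],[0.18,2.43,0],[0.36,3.42,0],[0.6,4.4,0],[0.9,5.36,0],[1.25,6.3,0],[1.6,7.08,0],[1.86,7.6,0],[1.86,7.6,0]],"twist":[-2,-5,-8.5,-12,-15.5,-19,-22.5,-25.5,-27.5,-27.5],"fingers":[1,1,1,1,1,1,1,1,1,1]}'
python3 - <<'E'
from h import *
p=ctrl.read_state()['eef_pos'][:2]-[659.4,14.2]; print(np.hypot(*p),np.arctan2(-p[1],-p[0]))
E
python3 -m inch '{"travel":[[0,0.1,0],[0,0.2,0],[0,0.3,0],[0,0.4,0],[0,0.5,0],[0,0.6,0],[0,0.6,0],[0,0.6,0],[0,0.6,0],[0,0.6,0]],"twist":[0,0,0,0,0,0,0,0,0,0],"fingers":[1,1,1,1,1,1,1,1,1,1]}'
python3 - <<'E'
from h import *
p=ctrl.read_state()['eef_pos'][:2]-[659.4,14.2]; print(np.hypot(*p),np.arctan2(-p[1],-p[0]))
E
```

```text
clock: 9.08
eef_pos: [669.7, -147.5, 220.5]
tool_rot: [-3.139, -0.002, 1.638]
force: [-2.6, 1.8, 7.5]
width: 15.1
161.9931427446489 1.6341346461408666
clock: 9.92
eef_pos: [669.9, -147.5, 220.4]
tool_rot: [-3.127, -0.001, 1.636]
force: [-15.7, 1.6, 14.6]
width: 15.0
162.01285385255852 1.635497211593278
```

```bash
python3 -m inch '{"travel":[[0,-0.2,0],[0,-0.4,0],[0,-0.4,0],[0,-0.4,0],[0,-0.4,0],[0,-0.4,0],[0,-0.4,-1],[0,-0.4,-3],[0,-0.4,-6],[0,-0.4,-9]],"twist":[0,0,0,0,0,0,0,0,0,0],"fingers":[1,1,4,4,4,4,4,4,4,4]}'
python3 - <<'E'
from h import *
s=snap('scene','c.png'); crop(s,200,120,400,270,4,'s9.png'); go(485,-300,310,0.4)
E
```

```text
clock: 10.75
eef_pos: [672.0, -149.1, 311.1]
tool_rot: [-3.14, -0.001, 1.637]
force: [-0.5, 0.1, 1.1]
width: 39.9
travel [-13.82, -20.0, 0.7] twist 70.8 | t 10.8 w 40.0 q [0.41, 0.65, -0.45, 1.27, 0.28, 1.27, 0.03]
```

View pics/c.png

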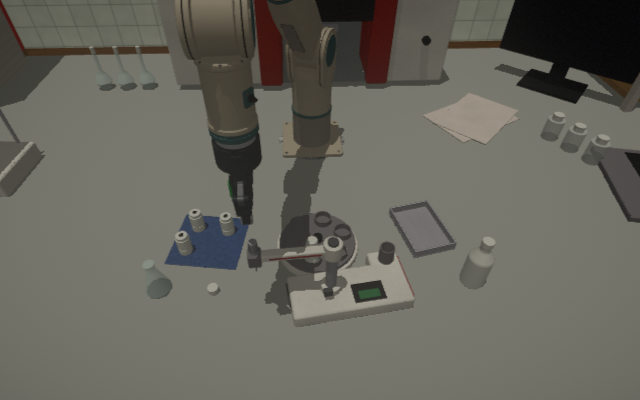

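```bash
python3 -m inch '{"travel":[[-1,-2,0],[-2,-5,0],[-4,-8,0],[-6,-11,0],[-8,-14,0],[-10,-17,0],[-12,-20,0],[-13.8,-22,0],[-13.8,-22,0],[-13.8,-22,0]],"twist":[7,14,21,28,35,42,49,56,63,70],"fingers":[6,6,6,6,6,6,6,6,6,6]}'
python3 - <<'E'
from h import *
t=vision.get_image('top'); crop(t,240,100,380,245,4,'t3.png'); s=vision.get_image('scene'); crop(s,230,170,430,330,4,'s10.png')
E
```

```text
clock: 11.63
eef_pos: [460.4, -303.5, 311.1]
tool_rot: [3.14, -0.0, 0.404]
force: [1.0, 0.4, 0.4]
width: 60.3
```

View pics/t3.png

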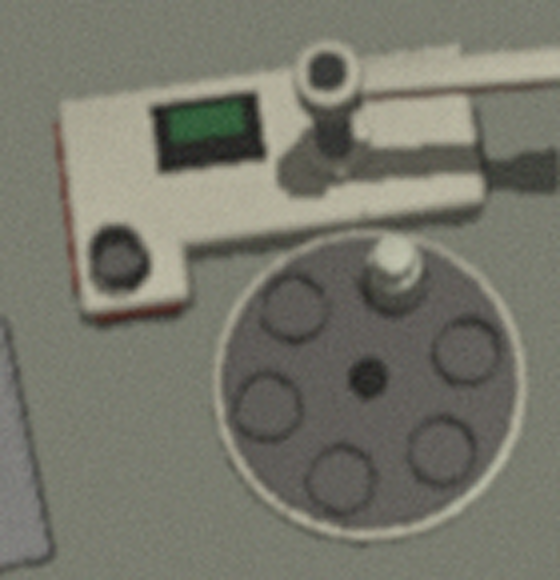

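View pics/s10.png

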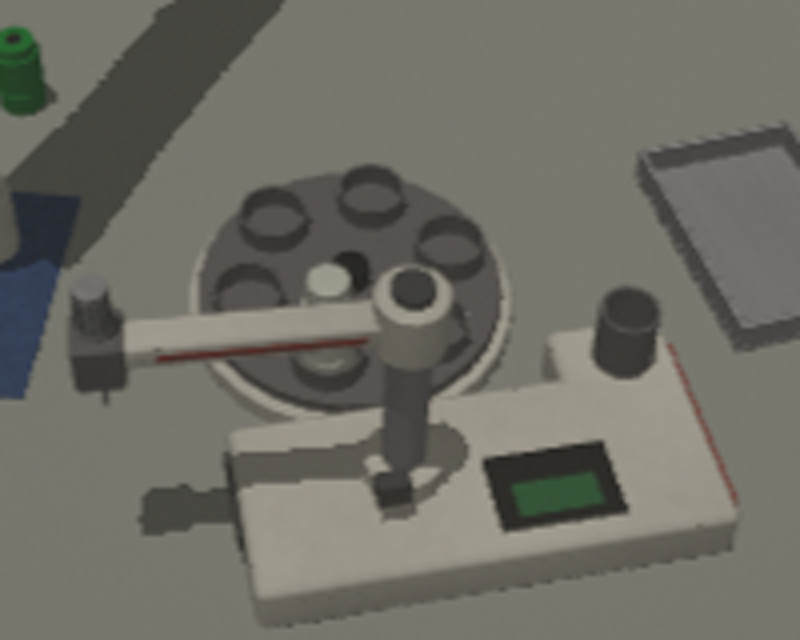

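Run:
```python
from h import *
t=vision.get_image('top'); s=vision.get_image('scene')
T=lambda a,b:(240+a/4,100+b/4); S=lambda a,b:(230+a/4,170+b/4)
print('used',at(t,*T(394,254),111),at(s,*S(328,280),111))
print('hub',at(t,*T(368,379),46))
for a in((295,308),(268,405),(341,480),(443,450),(467,350)): print(np.round(at(t,*T(*a),48),1))
for a in((275,216),(373,193),(451,244)): print(np.round(at(s,*S(*a),48),1))
go(568,-27,300,0.05)
```

```text
used [568.58276858 -25.52190336 111.        ] [571.04753564 -26.3910603  111.        ]
hub [498.53537579  -7.67624837  46.        ]
[547.   41.2  48. ]
[481.   59.1  48. ]
[430.4  10.5  48. ]
[450.1 -57.2  48. ]
[517.4 -74.   48. ]
[459.1 -57.1  48. ]
[440.5  10.3  48. ]
[489.4  58.9  48. ]
travel [20.79, -20.73, 1.06] twist 21.1 | t 11.83 w 60.0 q [0.63, 0.41, -0.15, 1.69, 0.07, 1.05, -0.69]
```

```bash
cat >> h.py <<'E'
def rect(im,z,x0,x1,y0,y1,out=None,k=3):
    """rectified view of plane z; row = x from x1 down, col = y from y1 down; k px/mm"""
    xs=np.arange(x1,x0,-1/k); ys=np.arange(y1,y0,-1/k); X,Y=np.meshgrid(xs,ys,indexing='ij')
    q=proj(im,np.c_[X.ravel(),Y.ravel(),np.full(X.size,z)]).astype(np.float32)
    f=cv2.remap(im['frame'],q[:,0].reshape(X.shape),q[:,1].reshape(X.shape),cv2.INTER_CUBIC)
    if out: cv2.imwrite('pics/'+out,cv2.cvtColor(f,cv2.COLOR_RGB2BGR))
    return f
E
python3 - <<'E'
from h import *
t=vision.get_image('top'); s=vision.get_image('scene')
def ann(f,z):
    f=cv2.cvtColor(f,cv2.COLOR_RGB2BGR).copy(); k=2.5
    c=lambda x,y:(int((120-y)*k),int((620-x)*k))
    cv2.circle(f,c(501,-7.8),int(101*k) if z==30 else 2,(0,255,0),1)
    if z==48:
        for w in [[568.8,-25.2],[549.9,42.2],[482.1,59.6],[433.1,9.5],[452,-57.9],[519.8,-75.2]]: cv2.circle(f,c(*w),int(23.5*k),(0,255,0),1)
    return f
for z in(30,48):
    A=[ann(rect(i,z,380,620,-120,120,k=2.5),z) for i in(t,s)]
    cv2.imwrite(f'pics/r{z}.png',cv2.resize(np.hstack(A),(800,400)))
E
```

View pics/r30.png

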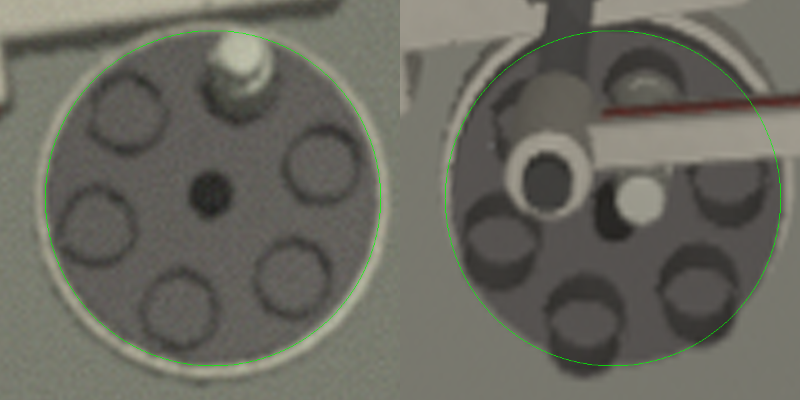

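View pics/r48.png

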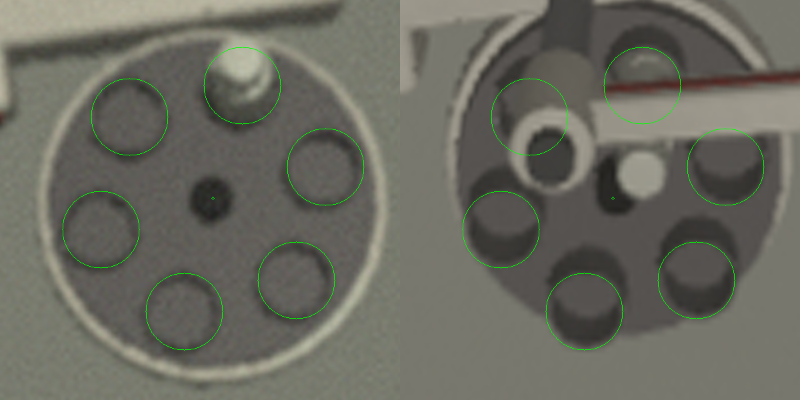

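```bash
python3 -m inch '{"travel":[[2,-2,1],[5,-5,1],[8,-8,1],[11,-11,1],[14,-14,1],[17,-17,1],[19,-19,1],[20.9,-20.8,1],[20.9,-20.8,1],[20.9,-20.8,1]],"twist":[3,6,9,12,15,18,21,21,21,21],"fingers":[6,6,6,6,6,6,6,6,6,6]}'
python3 - <<'E'
from h import *
go(569.5,-26,200,0.05); go(569.5,-26,80,0.05)
E
```

```text
clock: 12.77
eef_pos: [569.8, -24.3, 300.0]
tool_rot: [-3.141, 0.0, 0.055]
force: [0.2, -1.4, 0.3]
width: 60.0
travel [-0.03, 0.18, 10.0] twist 0.3 | t 12.77 w 60.0 q [0.07, 0.45, -0.12, 1.66, 0.06, 1.04, -1.58]
travel [-0.03, 0.19, 22.0] twist 0.3 | t 12.77 w 60.0 q [0.07, 0.45, -0.12, 1.66, 0.06, 1.04, -1.58]
```

```bash
python3 -m inch '{"travel":[[0,0.15,2],[0,0.15,5],[0,0.15,8],[0,0.15,11],[0,0.15,14],[0,0.15,17],[0,0.15,20],[0,0.15,21.5],[0,0.15,22.5],[0,0.15,22.5]],"twist":[0,0,0,0,0,0,0,0,0,0],"fingers":[6,6,6,6,6,6,6,6,6,6]}'
python3 - <<'E'
from h import *
s=vision.get_image('scene'); crop(s,250,170,400,290,5,'s11.png'); print(ctrl.read_state()['force'])
E
```

```text
clock: 13.6
eef_pos: [567.9, -29.6, 73.3]
tool_rot: [3.141, 0.004, 0.047]
force: [-0.5, 0.5, 0.0]
width: 59.7
[-0.83507619  0.04995001  0.16873271]
```

View pics/s11.png

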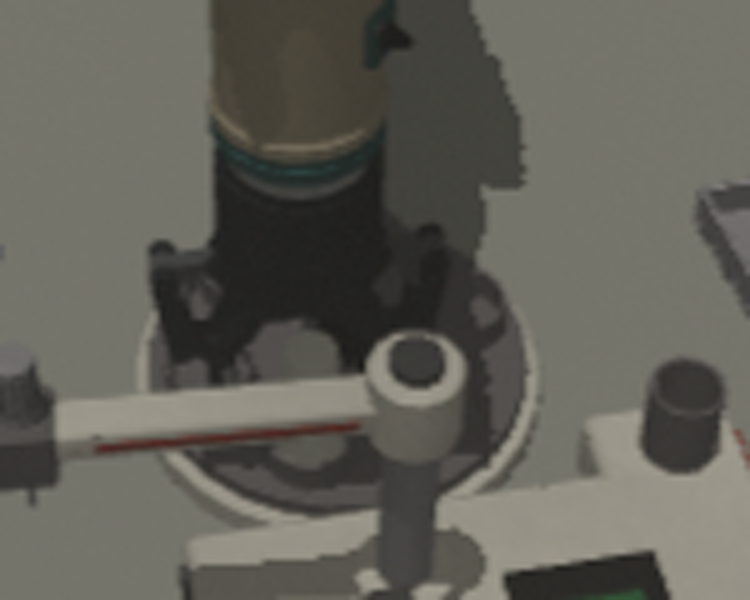

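```bash
python3 -c "
from h import *
go(569.5,-26.2,73.5,0.05)"
python3 -m inch '{"travel":[[0,0,0],[0,0,0],[0,0,0],[0,0,0],[0,0,0],[0,0,0],[0,0,0],[0,0,0],[0,0,0],[0,0,0]],"twist":[0,0,0,0,0,0,0,0,0,0],"fingers":[6,5,4.5,4,3.5,3,3,3,3,3]}'
```

```text
travel [0.07, -0.31, 0.12] twist -0.1 | t 13.65 w 60.3 q [0.06, 0.74, -0.08, 1.87, 0.11, 0.54, -1.62]
clock: 14.48
eef_pos: [570.4, -27.8, 76.5]
tool_rot: [-3.142, -0.002, 0.049]
force: [-1.2, 0.6, 6.9]
width: 33.6
```

```bash
python3 -m inch '{"travel":[[0,0,-0.5],[0,0,-1.5],[0,0,-3],[0,0,-5],[0,0,-7.5],[0,0,-10],[0,0,-12.5],[0,0,-14],[0,0,-14],[0,0,-14]],"twist":[0,0,0,0,0,0,0,0,0,0],"fingers":[3,3,3,3,3,3,3,3,3,3]}'
python3 - <<'E'
from h import *
s=vision.get_image('scene'); crop(s,250,90,400,290,3,'s12.png')
go(455,280,216,0.21)
E
```

```text
clock: 15.32
eef_pos: [569.6, -28.3, 216.2]
tool_rot: [3.141, -0.002, 0.048]
force: [-0.4, 0.5, -1.4]
width: 33.2
travel [-9.88, -31.34, -0.1] twist -9.3 | t 15.37 w 33.0 q [0.07, 0.54, -0.11, 1.77, 0.08, 0.84, -1.6]
```

View pics/s12.png

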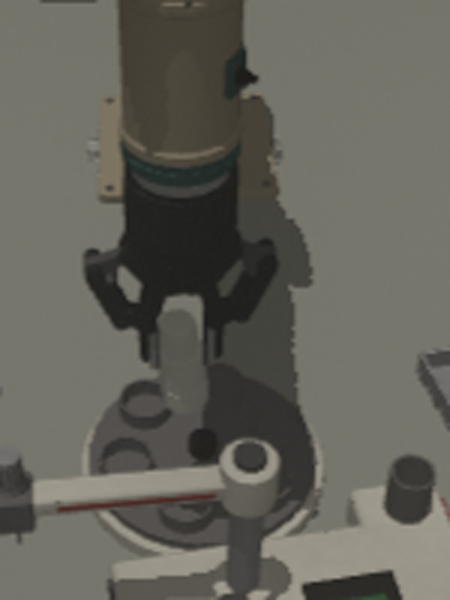

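```bash
python3 -m inch '{"travel":[[-1,-1.5,0],[-2.5,-4,0],[-4,-7.5,0],[-5.5,-11,0],[-7,-14.5,0],[-8,-18,0],[-9,-21.5,0],[-9.9,-25,0],[-9.9,-28.5,0],[-9.9,-31.3,0]],"twist":[-1,-2,-3,-4,-5,-6,-7,-8,-9.3,-9.3],"fingers":[3,3,3,3,3,3,3,3,3,3]}'; python3 -m inch '{"travel":[[0,0,0],[0,0,0],[0,0,2],[0,0,5],[0,0,8],[0,0,10.5],[0,0,12],[0,0,13],[0,0,13.5],[0,0,13.5]],"twist":[0,0,0,0,0,0,0,0,0,0],"fingers":[3,3,3,3,3,3,3,3,3,3]}'
python3 - <<'E'
from h import *
t=vision.get_image('top'); s=vision.get_image('scene'); crop(s,340,130,480,280,4,'s13.png')
go(455,280,50,0.21)
E
```

```text
clock: 16.2
eef_pos: [453.2, 282.1, 213.9]
tool_rot: [-3.142, 0.003, 0.214]
force: [0.5, -0.7, -0.3]
width: 33.3
clock: 17.03
eef_pos: [455.1, 278.4, 79.2]
tool_rot: [3.14, 0.002, 0.209]
force: [1.1, 0.4, -0.1]
width: 33.4
travel [-0.09, -0.07, 3.08] twist -0.0 | t 17.13 w 33.6 q [-0.52, 0.69, -0.12, 1.97, 0.17, 0.49, -2.13]
```

View pics/s13.png

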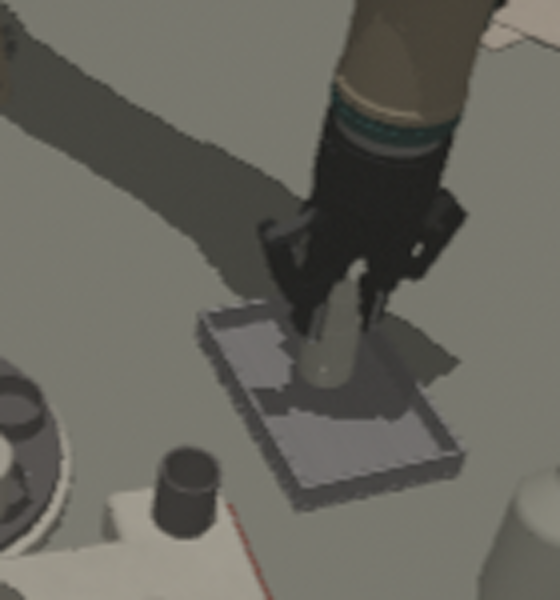

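```bash
python3 -m inch '{"travel":[[0,0,0.5],[0,0,1],[0,0,1.5],[0,0,2],[0,0,2.4],[0,0,2.7],[0,0,2.9],[0,0,3],[0,0,3],[0,0,3]],"twist":[0,0,0,0,0,0,0,0,0,0],"fingers":[3,3,3,3,3,3,3,3,3,3]}'; python3 -c "
from h import *
go(455,280,50,0.21)"
```

```text
clock: 17.97
eef_pos: [455.6, 279.7, 50.6]
tool_rot: [3.142, -0.0, 0.211]
force: [-0.7, 0.1, 3.1]
width: 33.1
travel [-0.05, -0.04, 0.06] twist 0.0 | t 17.97 w 33.1 q [-0.53, 0.75, -0.11, 1.98, 0.18, 0.43, -2.14]
```

```bash
python3 -m inch '{"travel":[[0,0,0],[0,0,0],[0,0,0],[0,0,0],[0,0,0],[0,0,0],[0,0,-2],[0,0,-5],[0,0,-9],[0,0,-13]],"twist":[0,0,0,0,0,0,0,0,0,0],"fingers":[3.5,4,5,6,6,6,6,6,6,6]}'
python3 - <<'E'
from h import *
go(455,0,250,0.2)
E
```

```text
clock: 18.8
eef_pos: [454.6, 279.2, 181.0]
tool_rot: [3.141, 0.002, 0.211]
force: [1.2, 1.0, -0.3]
width: 59.9
travel [-5.82, 27.31, -6.87] twist 0.6 | t 18.8 w 59.9 q [-0.49, 0.54, -0.17, 1.89, 0.13, 0.72, -2.09]
```

```bash
python3 -m inch '{"travel":[[-0.5,2,-3],[-1,5,-5],[-2,8.5,-6.8],[-3,12,-6.8],[-3.8,15.5,-6.8],[-4.6,19,-6.8],[-5.2,22.5,-6.8],[-5.8,26,-6.8],[-6.5,29.5,-6.8],[-7.2,33,-6.8]],"twist":[0,0,0,0,0,0,0,0,0,0],"fingers":[6,6,6,6,6,6,6,6,6,6]}'
python3 - <<'E'
from h import *
t=snap('top','d.png'); s=snap('scene','e.png'); go(434,-253,250,.2)
E
```

```text
clock: 19.63
eef_pos: [453.6, -59.8, 248.4]
tool_rot: [3.141, -0.0, 0.211]
force: [-0.2, 0.2, 0.7]
width: 60.2
travel [-5.64, 18.06, -0.12] twist 0.0 | t 19.73 w 60.0 q [0.17, 0.34, -0.13, 2.01, 0.06, 0.8, -1.36]
```

View pics/d.png

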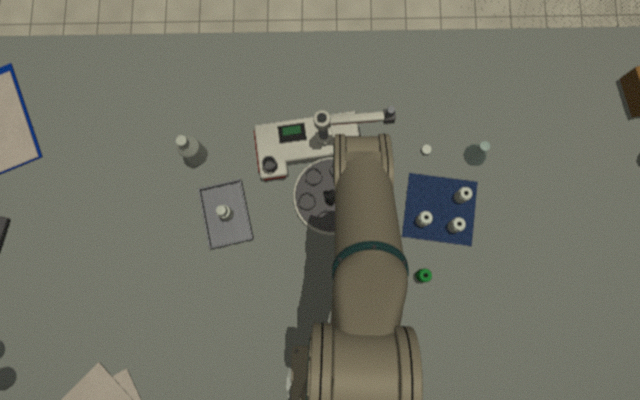

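View pics/e.png

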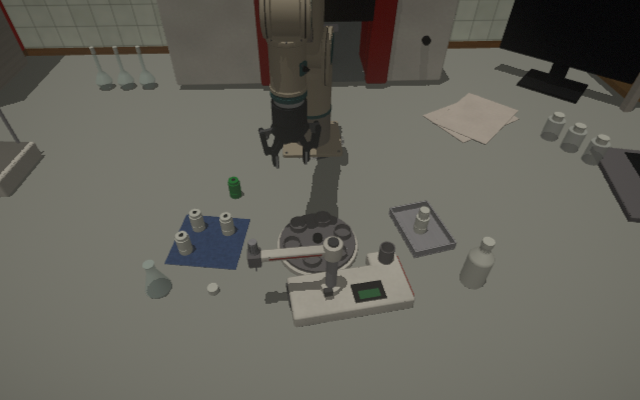

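```bash
cat >> h.py <<'E'
V={'A':(497.4,-360.4),'B':(433.7,-253.4),'C':(416.5,-338.2)}
def shift():
    """shift of each fresh vial on the mat against the first picture (mm)"""
    t=vision.get_image('top'); a=cv2.cvtColor(cv2.imread('pics/top0.png'),cv2.COLOR_BGR2GRAY); b=cv2.cvtColor(t['frame'],cv2.COLOR_RGB2GRAY)
    for n,(x,y) in V.items():
        u,v=np.round(proj(t,[x,y,50])[0]).astype(int)
        tp=a[v-10:v+11,u-10:u+11]; r=cv2.matchTemplate(b[v-30:v+31,u-30:u+31],tp,cv2.TM_CCOEFF_NORMED)
        _,m,_,l=cv2.minMaxLoc(r); print(n,'px shift',l[0]-20,l[1]-20,'score',round(m,2))
E
python3 -c "
from h import *
shift()"
python3 -m inch '{"travel":[[-0.5,1.5,0],[-1.2,4,0],[-2,7,0],[-3,10,0],[-4,13,0],[-5,16,0],[-5.6,18.1,0],[-5.6,18.1,0],[-5.6,18.1,0],[-5.6,18.1,0]],"twist":[0,0,0,0,0,0,0,0,0,0],"fingers":[6,6,6,6,6,6,6,6,6,6]}'; python3 -c "
from h import *
go(433.7,-253.4,46,.2)"
```

```text
A px shift 0 0 score 1.0
B px shift 0 0 score 1.0
C px shift 0 0 score 1.0
clock: 20.62
eef_pos: [437.6, -244.8, 248.1]
tool_rot: [-3.14, -0.0, 0.213]
force: [-0.2, 0.7, -0.1]
width: 60.0
travel [-0.57, 0.79, 20.21] twist 0.7 | t 20.62 w 60.0 q [0.52, 0.4, -0.09, 1.9, 0.04, 0.84, -0.95]
```

```bash
python3 -m inch '{"travel":[[0,0,0],[0,0,1.5],[0,0,4],[0,0,7],[0,0,10],[0,0,12],[0,0,12],[0,0,12],[0,0,12],[0,0,12]],"twist":[0,0,0,0,0,0,0,0,0,0],"fingers":[6,6,6,6,6,6,6,6,6,6]}'; python3 -c "
from h import *
go(433.7,-253.4,46,.2)"
```

```text
clock: 21.45
eef_pos: [438.4, -246.9, 129.8]
tool_rot: [3.14, -0.003, 0.211]
force: [0.4, 0.5, -0.0]
width: 59.8
travel [-0.62, 0.53, 8.38] twist 0.7 | t 21.45 w 59.8 q [0.51, 0.58, -0.07, 2.02, 0.07, 0.54, -0.98]
```

```bash
python3 -m inch '{"travel":[[-0.3,0.3,0.5],[-0.6,0.55,1.5],[-0.6,0.55,3],[-0.6,0.55,4.5],[-0.6,0.55,6],[-0.6,0.55,7.5],[-0.6,0.55,8.3],[-0.6,0.55,8.3],[-0.6,0.55,8.3],[-0.6,0.55,8.3]],"twist":[0,0,0,0,0,0,0,0,0,0],"fingers":[6,6,6,6,6,6,6,6,6,6]}'; python3 -c "
from h import *
go(433.7,-253.4,46,.2)
s=vision.get_image('scene'); crop(s,170,140,290,250,5,'s14.png')"
```

```text
clock: 22.28
eef_pos: [432.9, -253.8, 46.0]
tool_rot: [3.141, -0.001, 0.21]
force: [-0.3, 0.2, 0.1]
width: 60.1
travel [0.09, -0.02, 0.0] twist 0.6 | t 22.28 w 60.1 q [0.51, 0.73, -0.05, 2.07, 0.1, 0.34, -0.98]
```

View pics/s14.png

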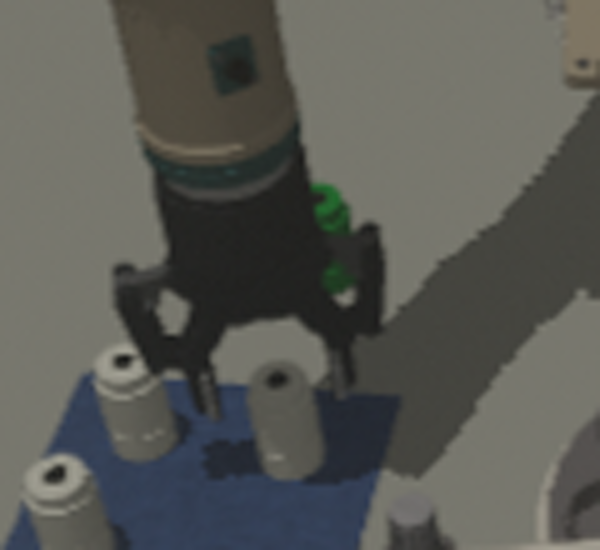

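```bash
python3 -m inch '{"travel":[[0,0,0],[0,0,0],[0,0,0],[0,0,0],[0,0,0],[0,0,0],[0,0,0],[0,0,0],[0,0,0],[0,0,0]],"twist":[0,0,0,0,0,0,0,0,0,0],"fingers":[5,4.5,4,3.5,3,3,3,3,3,3]}'; python3 -m inch '{"travel":[[0,0,-0.5],[0,0,-1.5],[0,0,-3],[0,0,-5],[0,0,-7.5],[0,0,-10],[0,0,-12.5],[0,0,-15],[0,0,-15],[0,0,-15]],"twist":[0,0,0,0,0,0,0,0,0,0],"fingers":[3,3,3,3,3,3,3,3,3,3]}'; python3 -c "
from h import *
s=vision.get_image('scene'); crop(s,170,90,290,250,4,'s15.png')
go(519.3,-74.6,195,.2)"
```

```text
clock: 23.17
eef_pos: [432.7, -253.4, 45.9]
tool_rot: [3.141, -0.001, 0.211]
force: [-1.4, 1.4, 6.8]
width: 33.2
clock: 24.0
eef_pos: [433.0, -253.9, 197.0]
tool_rot: [3.139, -0.003, 0.21]
force: [-0.2, 0.3, -1.8]
width: 33.2
travel [12.26, -15.66, 0.07] twist 0.6 | t 24.05 w 33.2 q [0.53, 0.47, -0.09, 1.97, 0.06, 0.7, -0.95]
```

View pics/s15.png

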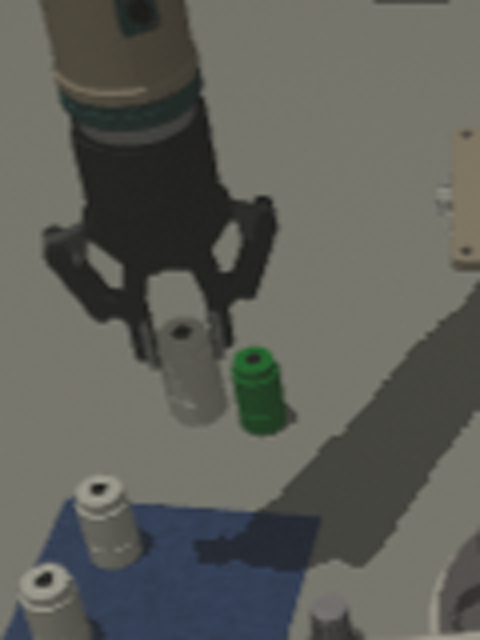

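```bash
python3 -m inch '{"travel":[[0.8,-1,0],[2.5,-3,0],[4.5,-5.5,0],[6.5,-8,0],[8.5,-11,0],[10.5,-13.5,0],[12.2,-15.6,0],[12.2,-15.6,0],[12.2,-15.6,0],[12.2,-15.6,0]],"twist":[0,0,0,0,0,0,0,0,0,0],"fingers":[3,3,3,3,3,3,3,3,3,3]}'; python3 -m inch '{"travel":[[0,0,0],[0,0,0],[0,0,1],[0,0,2.5],[0,0,4.5],[0,0,6.5],[0,0,7.5],[0,0,7.5],[0,0,7.5],[0,0,7.5]],"twist":[0,0,0,0,0,0,0,0,0,0],"fingers":[3,3,3,3,3,3,3,3,3,3]}'; python3 -c "
from h import *
s=vision.get_image('scene'); crop(s,240,160,380,290,5,'s16.png')
go(519.3,-74.6,76,.2)"
```

```text
clock: 24.88
eef_pos: [517.8, -75.9, 194.0]
tool_rot: [-3.141, 0.003, 0.211]
force: [1.1, -0.7, -1.5]
width: 33.5
clock: 25.72
eef_pos: [519.7, -75.6, 120.9]
tool_rot: [3.141, -0.001, 0.21]
force: [0.0, -0.5, -0.5]
width: 33.4
travel [-0.04, -0.11, 4.51] twist 0.6 | t 25.77 w 33.2 q [0.14, 0.62, -0.07, 1.97, 0.08, 0.56, -1.34]
```

View pics/s16.png

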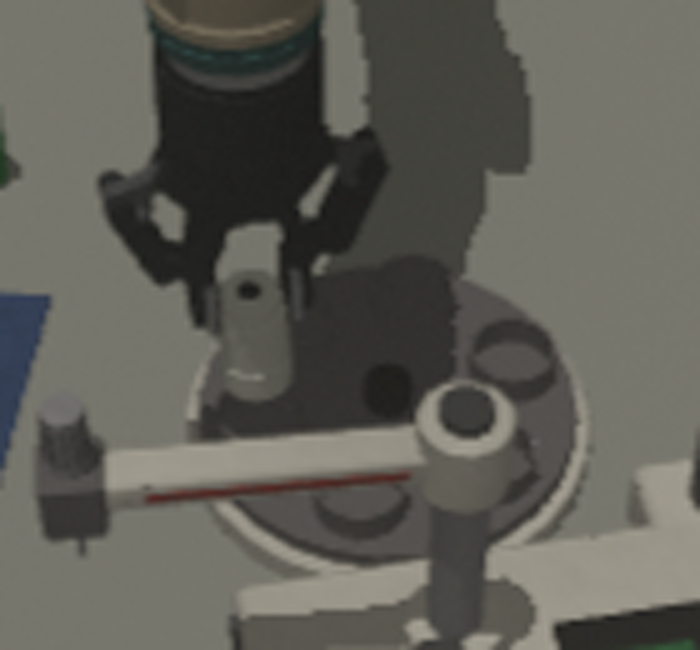

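```bash
python3 -m inch '{"travel":[[-0.08,-0.08,0.5],[-0.08,-0.08,1],[-0.08,-0.08,1.5],[-0.08,-0.08,2],[-0.08,-0.08,2.4],[-0.08,-0.08,2.4],[-0.08,-0.08,2.4],[-0.08,-0.08,2.4],[-0.08,-0.08,2.4],[-0.08,-0.08,2.4]],"twist":[0,0,0,0,0,0,0,0,0,0],"fingers":[3,3,3,3,3,3,3,3,3,3]}'; python3 -c "
from h import *
s=vision.get_image('scene'); crop(s,260,200,340,270,8,'s17.png')
go(518.6,-74.8,76,.2)"
```

```text
clock: 26.6
eef_pos: [518.3, -74.8, 96.4]
tool_rot: [3.141, -0.0, 0.211]
force: [0.2, 0.0, -0.8]
width: 33.0
travel [0.03, 0.01, 2.05] twist 0.6 | t 26.65 w 33.0 q [0.13, 0.66, -0.06, 1.99, 0.08, 0.5, -1.35]
```

View pics/s17.png

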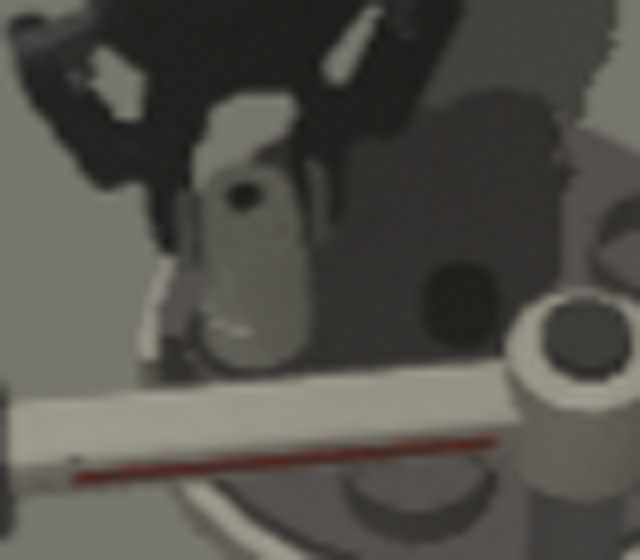

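Well hidden by the boom; descend in small steps, watching the force.

```bash
python3 -m inch '{"travel":[[0,0,0.2],[0,0,0.4],[0,0,0.6],[0,0,0.8],[0,0,0.9],[0,0,1],[0,0,1],[0,0,1],[0,0,1],[0,0,1]],"twist":[0,0,0,0,0,0,0,0,0,0],"fingers":[3,3,3,3,3,3,3,3,3,3]}'; python3 -m inch '{"travel":[[0,0,0.2],[0,0,0.4],[0,0,0.6],[0,0,0.8],[0,0,0.9],[0,0,1.1],[0,0,1.1],[0,0,1.1],[0,0,1.1],[0,0,1.1]],"twist":[0,0,0,0,0,0,0,0,0,0],"fingers":[3,3,3,3,3,3,3,3,3,3]}'
```

```text
clock: 27.48
eef_pos: [518.2, -74.7, 86.3]
tool_rot: [3.142, -0.0, 0.211]
force: [0.1, 0.8, -0.6]
width: 33.2
clock: 28.32
eef_pos: [518.4, -74.6, 76.0]
tool_rot: [3.141, -0.001, 0.211]
force: [-1.3, 1.7, 6.9]
width: 33.3
```

```bash
python3 -m inch '{"travel":[[0,0,0],[0,0,0],[0,0,0],[0,0,0],[0,0,0],[0,0,0],[0,0,-2],[0,0,-5],[0,0,-9],[0,0,-13]],"twist":[0,0,0,0,0,0,0,0,0,0],"fingers":[3.5,4,5,6,6,6,6,6,6,6]}';python3 -m inch '{"travel":[[0,0,-1],[0,0,-2],[0,0,-2],[0,0,-2],[0,0,-2],[0,0,-2],[0,0,-2],[0,0,-2],[0,0,-2],[0,0,-2]],"twist":[0,0,0,0,0,0,0,0,0,0],"fingers":[6,6,6,6,6,6,6,6,6,6]}'
python3 - <<'E'
from h import *
shift()
s=vision.get_image('scene'); crop(s,260,190,340,270,7,'s18.png')
go(416.5,-338.2,200,.2)
E
```

```text
clock: 29.15
eef_pos: [517.1, -74.6, 206.0]
tool_rot: [-3.141, 0.002, 0.211]
force: [1.3, -0.4, -0.2]
width: 60.0
clock: 29.98
eef_pos: [518.0, -74.7, 224.9]
tool_rot: [-3.141, 0.001, 0.211]
force: [0.3, -0.0, -0.3]
width: 59.8
A px shift 0 0 score 1.0
B px shift -7 -15 score 0.19
C px shift 0 0 score 1.0
travel [-15.44, 23.64, 2.51] twist 0.6 | t 30.08 w 60.0 q [0.15, 0.46, -0.09, 1.88, 0.05, 0.81, -1.32]
```

View pics/s18.png

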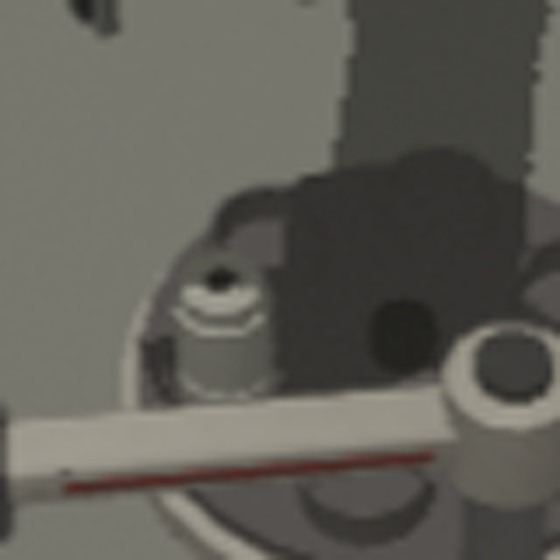

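```bash
python3 -m inch '{"travel":[[-1,1.5,0],[-3,4.5,0],[-5,7.5,0],[-7,10.7,0],[-9,14,0],[-11,17,0],[-13,20,0],[-15.4,23.6,0],[-15.4,23.6,0],[-15.4,23.6,0]],"twist":[0,0,0,0,0,0,0,0,0,0],"fingers":[6,6,6,6,6,6,6,6,6,6]}'; python3 -m inch '{"travel":[[0,0,0],[0,0,0],[0,0,2],[0,0,5],[0,0,8],[0,0,9.5],[0,0,9.5],[0,0,9.5],[0,0,9.5],[0,0,9.5]],"twist":[0,0,0,0,0,0,0,0,0,0],"fingers":[6,6,6,6,6,6,6,6,6,6]}'; python3 -c "
from h import *
go(416.5,-338.2,46,.21)
shift()"
```

```text
clock: 30.92
eef_pos: [415.0, -340.9, 225.1]
tool_rot: [3.14, 0.001, 0.204]
force: [0.5, 0.6, -0.1]
width: 59.9
clock: 31.75
eef_pos: [418.2, -337.9, 131.7]
tool_rot: [3.14, -0.002, 0.212]
force: [-0.1, 0.7, -0.1]
width: 60.2
travel [-0.19, -0.02, 8.57] twist 0.1 | t 31.75 w 60.2 q [0.67, 0.61, -0.06, 1.93, 0.06, 0.6, -0.79]
A px shift 0 0 score 0.98
B px shift 8 -2 score 0.41
C px shift 20 12 score 0.53
```

```bash
python3 -m inch '{"travel":[[-0.15,0,1],[-0.15,0,2.5],[-0.15,0,4],[-0.15,0,5.5],[-0.15,0,7],[-0.15,0,8],[-0.15,0,8.5],[-0.15,0,8.5],[-0.15,0,8.5],[-0.15,0,8.5]],"twist":[0,0,0,0,0,0,0,0,0,0],"fingers":[6,6,6,6,6,6,6,6,6,6]}'; python3 -c "
from h import *
s=vision.get_image('scene'); crop(s,140,130,260,250,5,'s19.png')
go(416.5,-338.2,46,.21)"
```

```text
clock: 32.63
eef_pos: [415.8, -338.4, 45.9]
tool_rot: [3.141, -0.001, 0.211]
force: [-0.4, -0.3, -0.3]
width: 59.7
travel [0.06, -0.01, -0.0] twist 0.0 | t 32.68 w 60.2 q [0.66, 0.75, -0.04, 1.98, 0.07, 0.41, -0.8]
```

View pics/s19.png

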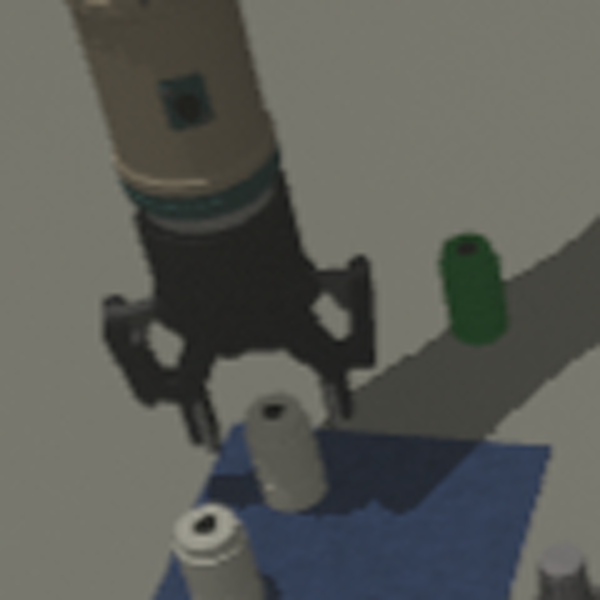

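```bash
python3 -m inch '{"travel":[[0,0,0],[0,0,0],[0,0,0],[0,0,0],[0,0,0],[0,0,0],[0,0,0],[0,0,0],[0,0,0],[0,0,0]],"twist":[0,0,0,0,0,0,0,0,0,0],"fingers":[5,4.5,4,3.5,3,3,3,3,3,3]}'; python3 -m inch '{"travel":[[0,0,-0.5],[0,0,-1.5],[0,0,-3],[0,0,-5],[0,0,-7.5],[0,0,-10],[0,0,-12.5],[0,0,-15],[0,0,-15],[0,0,-15]],"twist":[0,0,0,0,0,0,0,0,0,0],"fingers":[3,3,3,3,3,3,3,3,3,3]}'; python3 -c "
from h import *
go(432,10,195,.21)"
```

```text
clock: 33.52
eef_pos: [415.6, -338.0, 45.9]
tool_rot: [3.141, -0.001, 0.211]
force: [-0.9, 0.4, 6.3]
width: 33.6
clock: 34.35
eef_pos: [416.0, -338.6, 197.1]
tool_rot: [3.139, -0.002, 0.21]
force: [-0.7, 0.2, -1.8]
width: 33.4
travel [8.85, -33.76, 0.13] twist 0.0 | t 34.35 w 33.4 q [0.68, 0.51, -0.07, 1.88, 0.05, 0.75, -0.78]
```

```bash
python3 -m inch '{"travel":[[0.4,-1.5,0],[1.2,-4.5,0],[2.2,-8,0],[3.2,-12,0],[4.2,-16,0],[5.2,-20,0],[6.2,-24,0],[7.2,-28,0],[8.2,-31.5,0],[8.8,-33.8,0]],"twist":[0,0,0,0,0,0,0,0,0,0],"fingers":[3,3,3,3,3,3,3,3,3,3]}'; python3 -m inch '{"travel":[[0,0,0],[0,0,0],[0,0,1],[0,0,2.5],[0,0,4.5],[0,0,6.5],[0,0,7.5],[0,0,7.5],[0,0,7.5],[0,0,7.5]],"twist":[0,0,0,0,0,0,0,0,0,0],"fingers":[3,3,3,3,3,3,3,3,3,3]}'; python3 -c "
from h import *
go(431.8,10,76,.21)"
```

```text
clock: 35.18
eef_pos: [428.8, 15.8, 194.2]
tool_rot: [-3.139, 0.003, 0.216]
force: [0.3, 0.1, -0.6]
width: 33.5
clock: 36.02
eef_pos: [430.7, 10.2, 120.5]
tool_rot: [3.141, 0.0, 0.209]
force: [0.3, -0.0, -0.4]
width: 33.4
travel [0.11, 0.04, 4.45] twist -0.0 | t 36.02 w 33.4 q [-0.05, 0.53, -0.06, 2.21, 0.07, 0.4, -1.53]
```

```bash
python3 -m inch '{"travel":[[0.1,0.03,0.5],[0.1,0.03,1],[0.1,0.03,1.5],[0.1,0.03,2],[0.1,0.03,2.3],[0.1,0.03,2.3],[0.1,0.03,2.3],[0.1,0.03,2.3],[0.1,0.03,2.3],[0.1,0.03,2.3]],"twist":[0,0,0,0,0,0,0,0,0,0],"fingers":[3,3,3,3,3,3,3,3,3,3]}'; python3 -c "
from h import *
s=vision.get_image('scene'); crop(s,260,170,360,260,7,'s20.png')
go(431.8,10,76,.21)"
```

```text
clock: 36.85
eef_pos: [432.0, 10.8, 97.4]
tool_rot: [3.142, -0.0, 0.211]
force: [-0.7, 0.0, -0.4]
width: 33.1
travel [-0.03, 0.08, 2.14] twist 0.0 | t 36.9 w 33.3 q [-0.06, 0.58, -0.05, 2.23, 0.08, 0.34, -1.53]
```

View pics/s20.png

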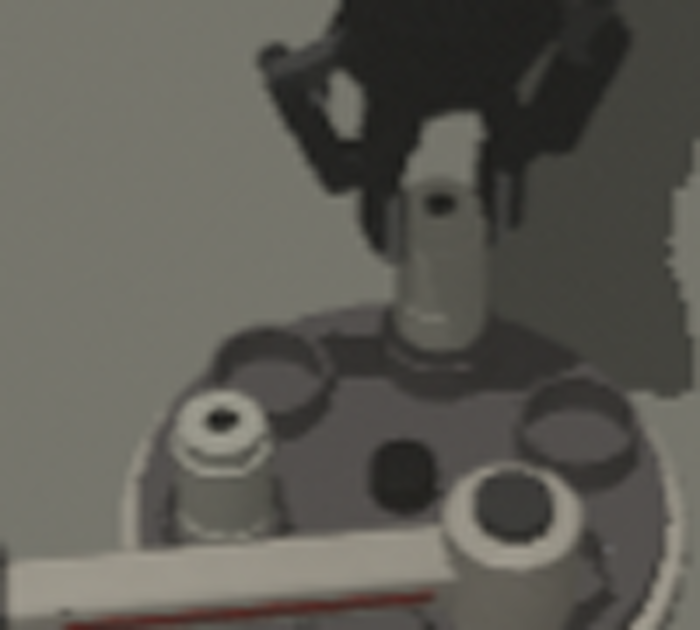

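```bash
python3 -m inch '{"travel":[[0,0.04,0.2],[0,0.04,0.4],[0,0.04,0.6],[0,0.04,0.8],[0,0.04,0.9],[0,0.04,1],[0,0.04,1],[0,0.04,1],[0,0.04,1],[0,0.04,1]],"twist":[0,0,0,0,0,0,0,0,0,0],"fingers":[3,3,3,3,3,3,3,3,3,3]}'; python3 -m inch '{"travel":[[0,0,0.2],[0,0,0.4],[0,0,0.6],[0,0,0.8],[0,0,0.9],[0,0,1.15],[0,0,1.15],[0,0,1.15],[0,0,1.15],[0,0,1.15]],"twist":[0,0,0,0,0,0,0,0,0,0],"fingers":[3,3,3,3,3,3,3,3,3,3]}'
```

```text
clock: 37.73
eef_pos: [432.0, 10.4, 87.3]
tool_rot: [3.142, -0.0, 0.211]
force: [0.2, 0.0, -0.4]
width: 32.9
clock: 38.57
eef_pos: [432.1, 10.5, 75.9]
tool_rot: [3.142, -0.0, 0.211]
force: [-0.7, 1.3, 5.9]
width: 33.3
```

```bash
python3 -m inch '{"travel":[[0,0,0],[0,0,0],[0,0,0],[0,0,0],[0,0,0],[0,0,0],[0,0,-2],[0,0,-5],[0,0,-9],[0,0,-13]],"twist":[0,0,0,0,0,0,0,0,0,0],"fingers":[3.5,4,5,6,6,6,6,6,6,6]}';python3 -m inch '{"travel":[[0,0,-1],[0,0,-2],[0,0,-2],[0,0,-2],[0,0,-2],[0,0,-2],[0,0,-2],[0,0,-2],[0,0,-2],[0,0,-2]],"twist":[0,0,0,0,0,0,0,0,0,0],"fingers":[6,6,6,6,6,6,6,6,6,6]}'
python3 - <<'E'
from h import *
shift()
s=snap('scene','f.png')
go(497.4,-360.4,220,.21)
E
```

```text
clock: 39.4
eef_pos: [430.8, 10.4, 206.7]
tool_rot: [-3.141, 0.002, 0.211]
force: [0.1, -0.5, -0.3]
width: 59.9
clock: 40.23
eef_pos: [431.8, 10.4, 225.4]
tool_rot: [-3.142, 0.001, 0.211]
force: [0.8, -0.2, 0.9]
width: 60.0
A px shift 0 0 score 1.0
B px shift 20 -11 score 0.16
C px shift 20 10 score 0.35
travel [-1.34, 37.63, 0.56] twist 0.0 | t 40.33 w 60.0 q [-0.02, 0.34, -0.09, 2.1, 0.04, 0.71, -1.5]
```

View pics/f.png

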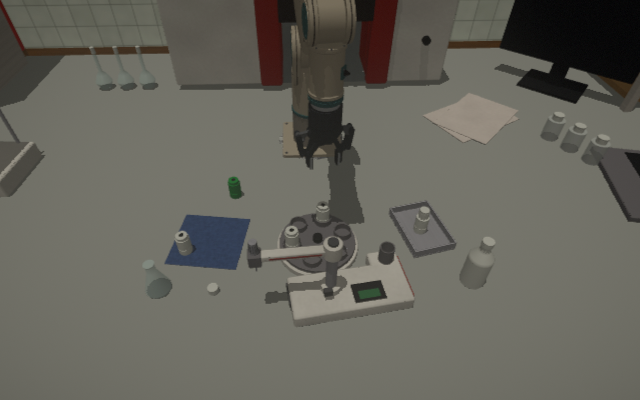

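```bash
python3 -m inch '{"travel":[[0,2,0],[-0.1,5.5,0],[-0.3,9.5,0],[-0.5,13.5,0],[-0.7,17.5,0],[-0.9,21.5,0],[-1.1,25.5,0],[-1.2,29.5,0],[-1.3,33.5,0],[-1.3,37.6,0]],"twist":[0,0,0,0,0,0,0,0,0,0],"fingers":[6,6,6,6,6,6,6,6,6,6]}'; python3 -m inch '{"travel":[[0,0,0],[0,0,0],[0,0,2],[0,0,5],[0,0,8],[0,0,9.5],[0,0,9.5],[0,0,9.5],[0,0,9.5],[0,0,9.5]],"twist":[0,0,0,0,0,0,0,0,0,0],"fingers":[6,6,6,6,6,6,6,6,6,6]}'; python3 -c "
from h import *
s=vision.get_image('scene'); crop(s,130,130,250,270,4,'s21.png')
go(497.4,-360.4,46,.21)"
```

```text
clock: 41.17
eef_pos: [497.5, -361.9, 225.7]
tool_rot: [-3.141, 0.0, 0.21]
force: [1.1, 0.5, 0.8]
width: 60.0
clock: 42.0
eef_pos: [499.0, -360.1, 132.5]
tool_rot: [3.14, -0.002, 0.211]
force: [0.1, -0.6, -1.0]
width: 60.0
travel [-0.16, -0.03, 8.64] twist 0.1 | t 42.05 w 59.9 q [0.6, 0.7, -0.04, 1.71, 0.04, 0.73, -0.81]
```

View pics/s21.png

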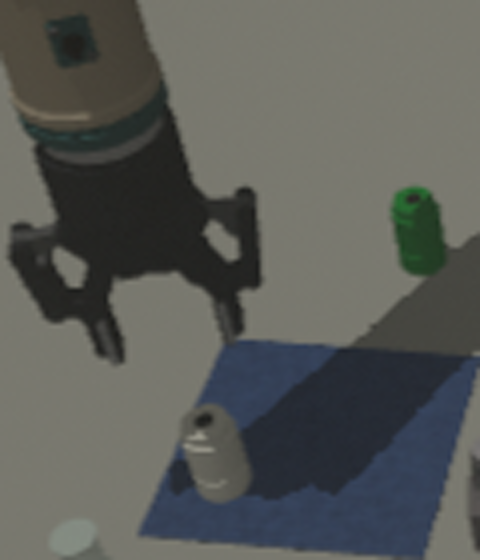

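```bash
python3 -m inch '{"travel":[[-0.15,0,1],[-0.15,0,2.5],[-0.15,0,4],[-0.15,0,5.5],[-0.15,0,7],[-0.15,0,8],[-0.15,0,8.6],[-0.15,0,8.6],[-0.15,0,8.6],[-0.15,0,8.6]],"twist":[0,0,0,0,0,0,0,0,0,0],"fingers":[6,6,6,6,6,6,6,6,6,6]}'; python3 -m inch '{"travel":[[0,0,0],[0,0,0],[0,0,0],[0,0,0],[0,0,0],[0,0,0],[0,0,0],[0,0,0],[0,0,0],[0,0,0]],"twist":[0,0,0,0,0,0,0,0,0,0],"fingers":[5,4.5,4,3.5,3,3,3,3,3,3]}'; python3 -m inch '{"travel":[[0,0,-0.5],[0,0,-1.5],[0,0,-3],[0,0,-5],[0,0,-7.5],[0,0,-10],[0,0,-12.5],[0,0,-15],[0,0,-15],[0,0,-15]],"twist":[0,0,0,0,0,0,0,0,0,0],"fingers":[3,3,3,3,3,3,3,3,3,3]}'; python3 -c "
from h import *
go(548.6,42.5,195,.21)
s=vision.get_image('scene'); crop(s,130,100,250,250,4,'s22.png')"
```

```text
clock: 42.88
eef_pos: [496.9, -360.7, 45.5]
tool_rot: [3.141, -0.001, 0.211]
force: [0.3, 0.6, 0.0]
width: 60.0
clock: 43.72
eef_pos: [496.7, -360.3, 45.6]
tool_rot: [3.141, -0.001, 0.211]
force: [-0.8, 1.1, 4.6]
width: 33.5
clock: 44.55
eef_pos: [497.2, -361.0, 197.0]
tool_rot: [3.139, -0.003, 0.21]
force: [0.0, 0.1, -0.5]
width: 33.1
travel [13.46, -38.38, 0.12] twist 0.0 | t 44.55 w 33.1 q [0.61, 0.61, -0.04, 1.66, 0.03, 0.86, -0.81]
```

View pics/s22.png

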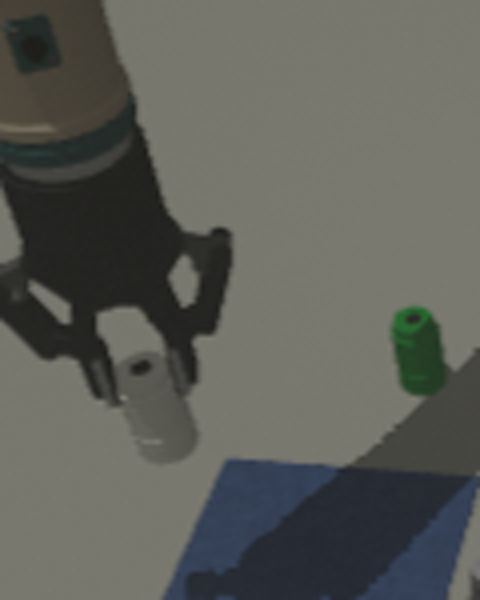

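```bash
python3 -m inch '{"travel":[[0,-1.5,0],[0,-4.5,0],[0,-8,0],[0,-11.5,0],[1,-15,0],[2,-18.5,0],[3.5,-22,0],[5,-25,0],[6.5,-28,0],[8,-30,0]],"twist":[0,0,0,0,0,0,0,0,0,0],"fingers":[3,3,3,3,3,3,3,3,3,3]}'; python3 -m inch '{"travel":[[1,-1.5,0],[2.5,-4,0],[4,-6,0],[5.4,-8.3,0],[5.4,-8.3,0],[5.4,-8.3,0],[5.4,-8.3,0],[5.4,-8.3,0],[5.4,-8.3,0],[5.4,-8.3,0]],"twist":[0,0,0,0,0,0,0,0,0,0],"fingers":[3,3,3,3,3,3,3,3,3,3]}'; python3 -m inch '{"travel":[[0,0,0],[0,0,0],[0,0,1],[0,0,2.5],[0,0,4.5],[0,0,6.5],[0,0,7.5],[0,0,7.5],[0,0,7.5],[0,0,7.5]],"twist":[0,0,0,0,0,0,0,0,0,0],"fingers":[3,3,3,3,3,3,3,3,3,3]}'; python3 -c "
from h import *
go(548.6,42.5,76,.21)"
```

```text
clock: 45.43
eef_pos: [510.4, -46.5, 193.6]
tool_rot: [-3.139, 0.003, 0.214]
force: [-0.2, -0.6, -0.8]
width: 33.4
clock: 46.27
eef_pos: [547.0, 41.1, 194.6]
tool_rot: [3.141, 0.001, 0.209]
force: [-0.1, -0.5, 0.1]
width: 33.1
clock: 47.1
eef_pos: [548.0, 42.3, 120.4]
tool_rot: [3.141, -0.001, 0.211]
force: [0.6, -0.3, 0.2]
width: 33.3
travel [0.06, -0.01, 4.44] twist 0.0 | t 47.1 w 33.3 q [-0.11, 0.64, -0.03, 1.91, 0.03, 0.59, -1.52]
```

```bash
python3 -m inch '{"travel":[[0.05,0,0.5],[0.05,0,1],[0.05,0,1.5],[0.05,0,2],[0.05,0,2.3],[0.05,0,2.3],[0.05,0,2.3],[0.05,0,2.3],[0.05,0,2.3],[0.05,0,2.3]],"twist":[0,0,0,0,0,0,0,0,0,0],"fingers":[3,3,3,3,3,3,3,3,3,3]}'; python3 -c "
from h import *
s=vision.get_image('scene'); crop(s,270,180,380,290,6,'s23.png')
go(548.6,42.5,76,.21)"
```

```text
clock: 47.93
eef_pos: [547.9, 42.4, 96.9]
tool_rot: [3.142, -0.0, 0.211]
force: [0.7, 1.3, -0.5]
width: 33.0
travel [0.06, 0.0, 2.09] twist 0.0 | t 47.98 w 33.4 q [-0.11, 0.68, -0.03, 1.92, 0.03, 0.54, -1.52]
```

View pics/s23.png

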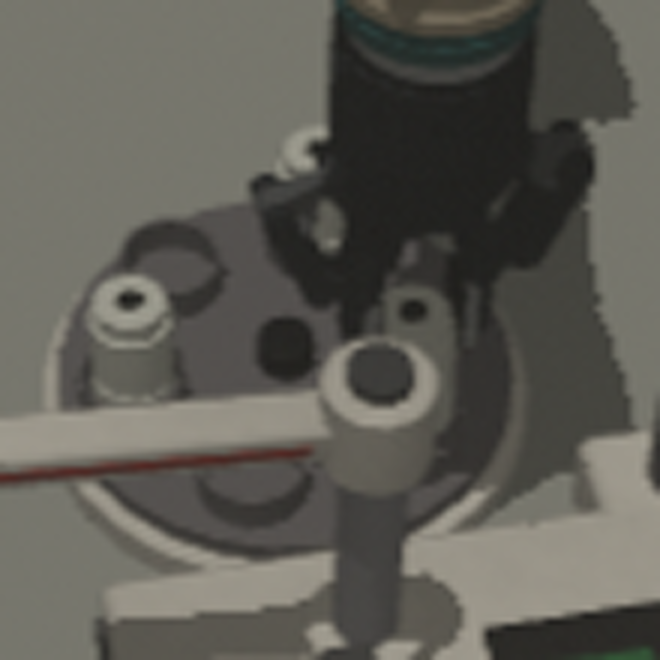

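```bash
python3 -m inch '{"travel":[[0.05,0,0.2],[0.05,0,0.4],[0.05,0,0.6],[0.05,0,0.8],[0.05,0,0.9],[0.05,0,1],[0.05,0,1],[0.05,0,1],[0.05,0,1],[0.05,0,1]],"twist":[0,0,0,0,0,0,0,0,0,0],"fingers":[3,3,3,3,3,3,3,3,3,3]}'; python3 -m inch '{"travel":[[0,0,0.2],[0,0,0.4],[0,0,0.6],[0,0,0.8],[0,0,0.9],[0,0,1.1],[0,0,1.15],[0,0,1.15],[0,0,1.15],[0,0,1.15]],"twist":[0,0,0,0,0,0,0,0,0,0],"fingers":[3,3,3,3,3,3,3,3,3,3]}'
```

```text
clock: 48.82
eef_pos: [548.3, 42.4, 86.8]
tool_rot: [3.142, -0.0, 0.211]
force: [0.6, 0.8, -0.8]
width: 33.4
clock: 49.65
eef_pos: [548.5, 42.6, 75.6]
tool_rot: [-3.142, -0.001, 0.211]
force: [-0.6, 0.3, 3.4]
width: 33.2
```

```bash
python3 -m inch '{"travel":[[0,0,0],[0,0,0],[0,0,0],[0,0,0],[0,0,0],[0,0,0],[0,0,-2],[0,0,-5],[0,0,-9],[0,0,-13]],"twist":[0,0,0,0,0,0,0,0,0,0],"fingers":[3.5,4,5,6,6,6,6,6,6,6]}'; python3 -m inch '{"travel":[[-2,1,-1],[-4,3,-3],[-6,6,-5],[-8,9,-7],[-9,12,-9],[-9,15,-10],[-9,18,-10],[-9,21,-10],[-9,24,-10],[-9,26,-10]],"twist":[-6,-12,-18,-24,-30,-36,-42,-48,-54,-60],"fingers":[6,6,6,6,6,6,6,6,6,6]}'
python3 - <<'E'
from h import *
t=snap('top','g.png'); s=snap('scene','i.png'); crop(t,190,90,410,260,3.6,'t4.png'); crop(s,220,170,460,330,3.3,'s24.png')
E
```

```text
clock: 50.48
eef_pos: [547.4, 42.3, 206.0]
tool_rot: [-3.141, 0.002, 0.211]
force: [2.3, -0.1, 0.2]
width: 60.1
clock: 51.32
eef_pos: [514.4, -234.3, 305.2]
tool_rot: [3.141, 0.001, 1.26]
force: [0.1, -0.3, -0.1]
width: 60.4
```

View pics/t4.png

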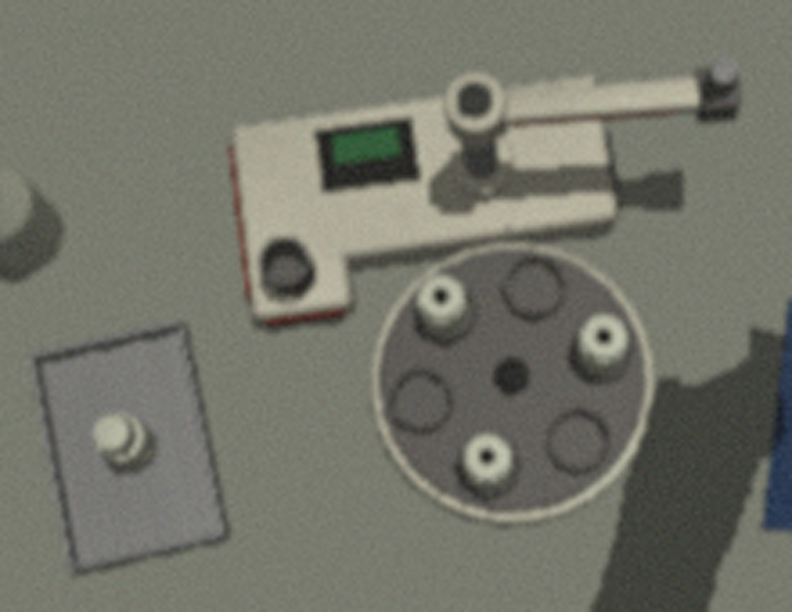

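View pics/s24.png

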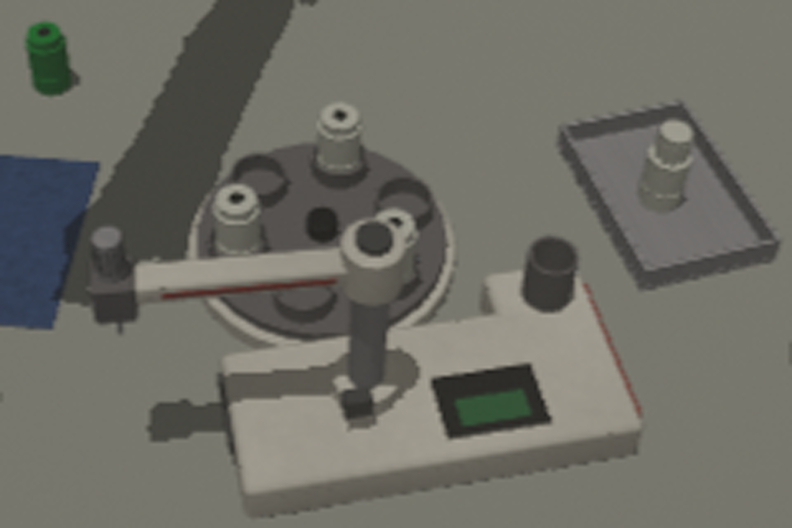

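Run:
```python
from h import *
t=vision.get_image('top'); s=vision.get_image('scene')
T=lambda a,b:(190+a/3.6,90+b/3.6); S=lambda a,b:(220+a/3.3,170+b/3.3)
print('nut',at(t,*T(723,73),229),at(s,*S(107,235),229)); print('pot',at(t,*T(286,269),86),at(s,*S(550,255),86)); print('col',at(t,*T(474,101),210),at(s,*S(374,240),210))
for a in((441,297),(603,336),(487,456)): print(at(t,*T(*a),93))
for a in((236,198),(340,116),(395,222)): print(at(s,*S(*a),93))
go(672,-149.5,300,1.638)
```

```text
nut [ 668.10013705 -149.58934561  229.        ] [ 670.10689541 -150.46504889  229.        ]
pot [572.81470044 155.87465725  86.        ] [580.63395246 154.90941226  86.        ]
col [657.20897532  14.30110427 210.        ] [665.06403387  13.25179743 210.        ]
[549.45495276  42.19269003  93.        ]
[519.88535823 -74.28097442  93.        ]
[433.58575021   9.21462523  93.        ]
[520.56293301 -75.57070323  93.        ]
[435.17907543   9.14642094  93.        ]
[549.78228003  42.94179949  93.        ]
travel [12.6, 12.49, 0.48] twist -21.9 | t 51.52 w 59.5 q [0.54, 0.44, -0.25, 1.66, 0.12, 1.05, -0.06]
```

```bash
python3 - <<'E'
from h import *
go(670,-149.8,300,2.235)
def rows(ds,off=0.6,Rr=16.45):
    # tool x at angle a+off (world), boom (nut->column) at angle a ; a decreases by d
    for d in ds:
        D=np.radians(d); a0=-off # boom angle relative to tool x, ccw from above
        b0=np.array([np.cos(a0),np.sin(a0)]); b1=np.array([np.cos(a0-D),np.sin(a0-D)])
        m=Rr*(b0-b1); print(d,np.round([m[0],-m[1]],2).tolist())
rows((2,5,8.5,12,15.5,19,22.5,25.5,27.5)); print(); rows((1.5,3,5,7,9,11,13,15,16,17.2))
E
python3 -m inch '{"travel":[[2,2,0],[4,4,0],[6,6,0],[8,8,0],[10,10,0],[12,12,0.5],[12.5,12.5,0.5],[12.5,12.5,0.5],[12.5,12.5,0.5],[12.5,12.5,0.5]],"twist":[-6,-12,-18,-24,-30,-36,-42,-48,-54,-56],"fingers":[4.5,4.5,4.5,4.5,4.5,4.5,4.5,4.5,4.5,4.5]}';python3 - <<'E'
from h import *
go(670,-149.8,219.5,2.235)
E
```

```text
travel [12.51, 12.31, 0.48] twist -56.1 | t 51.52 w 59.5 q [0.54, 0.44, -0.25, 1.66, 0.12, 1.05, -0.06]
2 [0.33, -0.47]
5 [0.86, -1.15]
8.5 [1.52, -1.9]
12 [2.23, -2.62]
15.5 [2.98, -3.29]
19 [3.76, -3.91]
22.5 [4.59, -4.49]
25.5 [5.32, -4.94]
27.5 [5.82, -5.22]

1.5 [0.25, -0.35]
3 [0.5, -0.7]
5 [0.86, -1.15]
7 [1.23, -1.59]
9 [1.62, -2.01]
11 [2.02, -2.42]
13 [2.44, -2.82]
15 [2.87, -3.2]
16 [3.09, -3.38]
17.2 [3.35, -3.6]
clock: 52.35
eef_pos: [671.9, -147.3, 300.0]
tool_rot: [3.142, -0.001, 2.242]
force: [-0.8, -0.9, 0.0]
width: 45.0
travel [-0.08, -0.3, 8.05] twist 0.4 | t 52.35 w 45.0 q [0.43, 0.67, -0.49, 1.3, 0.31, 1.25, 0.61]
```

```bash
python3 -m inch '{"travel":[[-0.1,-0.2,1],[-0.1,-0.2,2.5],[-0.1,-0.2,4],[-0.1,-0.2,5.5],[-0.1,-0.2,7],[-0.1,-0.2,8],[-0.1,-0.2,8],[-0.1,-0.2,8],[-0.1,-0.2,8],[-0.1,-0.2,8]],"twist":[0,0,0,0,0,0,0,0,0,0],"fingers":[4.5,4.5,4.5,4.5,4.5,4.5,4.5,4.5,4.5,4.5]}';python3 - <<'E'
from h import *
go(670,-149.8,219.5,2.235)
s=vision.get_image('scene'); crop(s,200,180,300,280,6,'s25.png')
E
```

```text
clock: 53.18
eef_pos: [671.8, -152.0, 221.4]
tool_rot: [3.14, 0.001, 2.235]
force: [0.6, -0.5, 1.0]
width: 44.9
travel [0.28, -0.0, 0.19] twist -0.0 | t 53.18 w 44.9 q [0.43, 0.73, -0.46, 1.4, 0.35, 1.08, 0.57]
```

View pics/s25.png

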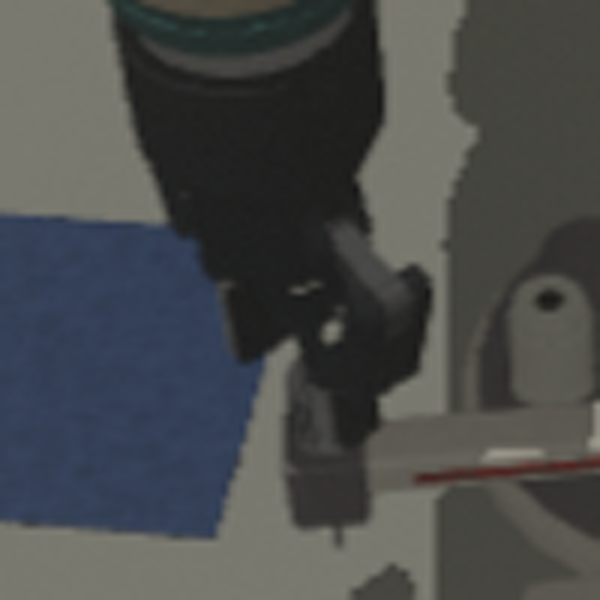

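Pinch, nudging 3 mm along tool x.

```bash
python3 -m inch '{"travel":[[0.2,0,0],[0.2,0,0],[0.2,0,0],[0.2,0,0],[0.2,0,0],[0.2,0,0],[0.2,0,0],[0.2,0,0],[0.2,0,0],[0.2,0,0]],"twist":[0,0,0,0,0,0,0,0,0,0],"fingers":[4.5,4,3.5,3,2.5,2,1,1,1,1]}'; python3 -m inch '{"travel":[[0.33,-0.47,0],[0.86,-1.15,0],[1.52,-1.9,0],[2.23,-2.62,0],[2.98,-3.29,0],[3.76,-3.91,0],[4.59,-4.49,0],[5.32,-4.94,0],[5.82,-5.22,0],[5.82,-5.22,0]],"twist":[2,5,8.5,12,15.5,19,22.5,25.5,27.5,27.5],"fingers":[1,1,1,1,1,1,1,1,1,1]}'
python3 - <<'E'
from h import *
p=ctrl.read_state()['eef_pos'][:2]-[659.4,14.2]; print(np.hypot(*p),np.arctan2(-p[1],-p[0]))
E
```

```text
clock: 54.07
eef_pos: [670.1, -150.5, 220.5]
tool_rot: [3.141, 0.0, 2.235]
force: [0.7, 0.3, 2.8]
width: 15.0
clock: 54.9
eef_pos: [591.8, -136.9, 220.5]
tool_rot: [-3.141, 0.0, 1.755]
force: [-1.5, -0.1, 1.0]
width: 14.8
165.53884909075484 1.1501564662489696
```

```bash
python3 -m inch '{"travel":[[0.33,-0.47,0],[0.86,-1.15,0],[1.52,-1.9,0],[2.23,-2.62,0],[2.98,-3.29,0],[3.76,-3.91,0],[4.59,-4.49,0],[5.32,-4.94,0],[5.82,-5.22,0],[5.82,-5.22,0]],"twist":[2,5,8.5,12,15.5,19,22.5,25.5,27.5,27.5],"fingers":[1,1,1,1,1,1,1,1,1,1]}'
python3 - <<'E'
from h import *
s=vision.get_image('scene'); crop(s,220,140,400,280,4,'s26.png')
p=ctrl.read_state()['eef_pos'][:2]-[659.4,14.2]; print(np.hypot(*p),np.arctan2(-p[1],-p[0]))
E
```

```text
clock: 55.73
eef_pos: [529.4, -89.5, 220.4]
tool_rot: [-3.139, 0.002, 1.276]
force: [-3.6, -2.3, 4.4]
width: 14.7
166.29918660392133 0.6766721368242977
```

View pics/s26.png

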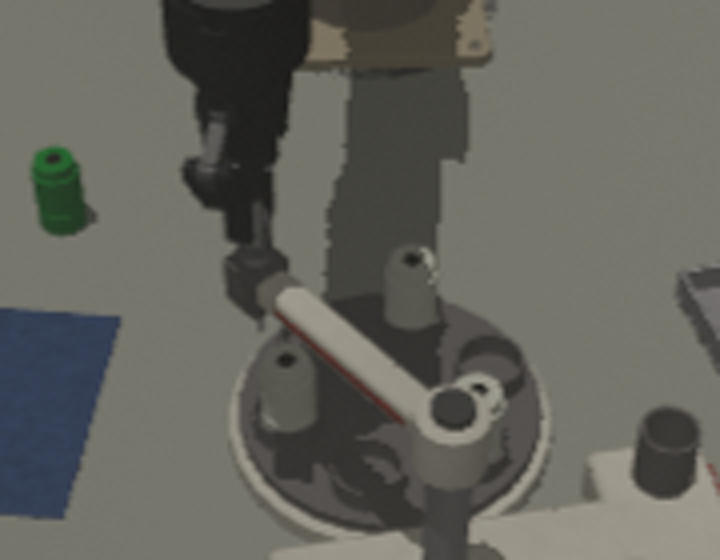

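```bash
for i in 1; do python3 -m inch '{"travel":[[0.33,-0.47,0],[0.86,-1.15,0],[1.52,-1.9,0],[2.23,-2.62,0],[2.98,-3.29,0],[3.76,-3.91,0],[4.59,-4.49,0],[5.32,-4.94,0],[5.82,-5.22,0],[5.82,-5.22,0]],"twist":[2,5,8.5,12,15.5,19,22.5,25.5,27.5,27.5],"fingers":[1,1,1,1,1,1,1,1,1,1]}'; done
python3 - <<'E'
from h import *
s=ctrl.read_state();p=s['eef_pos'][:2]-[659.4,14.2]; print(np.hypot(*p),np.arctan2(-p[1],-p[0]),s['qpos'])
E
```

```text
clock: 56.62
eef_pos: [495.3, -17.8, 220.3]
tool_rot: [-3.138, 0.004, 0.797]
force: [-8.2, -0.9, 11.3]
width: 14.8
167.19905334258905 0.19280468316574387 [ 0.05326785  0.43211772 -0.1036589   1.9484129   0.06249396  0.76988457
 -0.85979652]
```

```bash
python3 -m inch '{"travel":[[0.23,-0.54,-0.05],[0.66,-1.29,-0.1],[1.32,-2.04,-0.1],[2.03,-2.76,-0.1],[2.78,-3.43,-0.1],[3.56,-4.05,-0.1],[4.39,-4.63,-0.1],[5.12,-5.08,-0.1],[5.62,-5.36,-0.1],[5.62,-5.36,-0.1]],"twist":[2,5,8.5,12,15.5,19,22.5,25.5,27.5,27.5],"fingers":[1,1,1,1,1,1,1,1,1,1]}'
python3 - <<'E'
from h import *
s=ctrl.read_state();p=s['eef_pos'][:2]-[659.4,14.2]; print(np.hypot(*p),np.arctan2(-p[1],-p[0]),s['qpos'])
E
```

```text
clock: 57.45
eef_pos: [498.1, 61.2, 220.5]
tool_rot: [-3.14, 0.003, 0.319]
force: [-5.2, 1.4, 0.0]
width: 14.8
168.02267040098528 -0.28360585607416766 [-0.19213559  0.43774709  0.02120159  1.93751541 -0.01526285  0.76940529
 -1.41409278]
```

```bash
python3 -m inch '{"travel":[[0.28,-0.5,0],[0.76,-1.22,0],[1.42,-1.97,0],[2.13,-2.69,0],[2.88,-3.36,0],[3.66,-3.98,0],[4.49,-4.56,0],[5.22,-5.01,0],[5.72,-5.29,0],[5.72,-5.29,0]],"twist":[2,5,8.5,12,15.5,19,22.5,25.5,27.5,27.5],"fingers":[1,1,1,1,1,1,1,1,1,1]}'
python3 - <<'E'
from h import *
s=ctrl.read_state();p=s['eef_pos'][:2]-[659.4,14.2]; print(np.hypot(*p),np.arctan2(-p[1],-p[0]),s['qpos'])
E
```

```text
clock: 58.28
eef_pos: [536.8, 129.8, 220.5]
tool_rot: [-3.14, 0.002, -0.161]
force: [-3.3, 4.7, 0.3]
width: 14.9
168.5399741019794 -0.7560092987374715 [-0.38843946  0.5088027   0.15206071  1.8112483  -0.10360577  0.83020538
 -1.91712647]
```

```bash
python3 -m inch '{"travel":[[0.25,-0.35,0],[0.5,-0.7,0],[0.86,-1.15,0],[1.23,-1.59,0],[1.62,-2.01,0],[2.02,-2.42,0],[2.44,-2.82,0],[2.87,-3.2,0],[3.35,-3.6,0],[3.35,-3.6,0]],"twist":[1.5,3,5,7,9,11,13,15,17.2,17.2],"fingers":[1,1,1,1,1,1,1,1,1,1]}'
python3 - <<'E'
from h import *
s=ctrl.read_state();p=s['eef_pos'][:2]-[659.4,14.2]; print(np.hypot(*p),np.arctan2(-p[1],-p[0]),s['qpos'])
im=vision.get_image('scene'); crop(im,320,130,460,290,4,'s27.png')
im=vision.get_image('top'); crop(im,220,90,380,230,4,'t27.png')
E
```

```text
clock: 59.12
eef_pos: [575.9, 160.7, 220.5]
tool_rot: [-3.139, 0.003, -0.461]
force: [-2.9, 6.0, -1.3]
width: 14.8
168.63213623710516 -1.0526803289656452 [-0.46460551  0.57738005  0.23441722  1.6889464  -0.16838278  0.89489369
 -2.19309181]
```

View pics/s27.png

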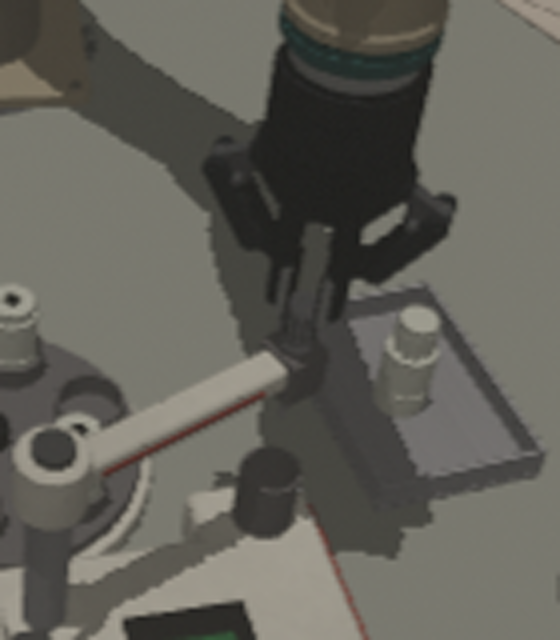

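View pics/t27.png

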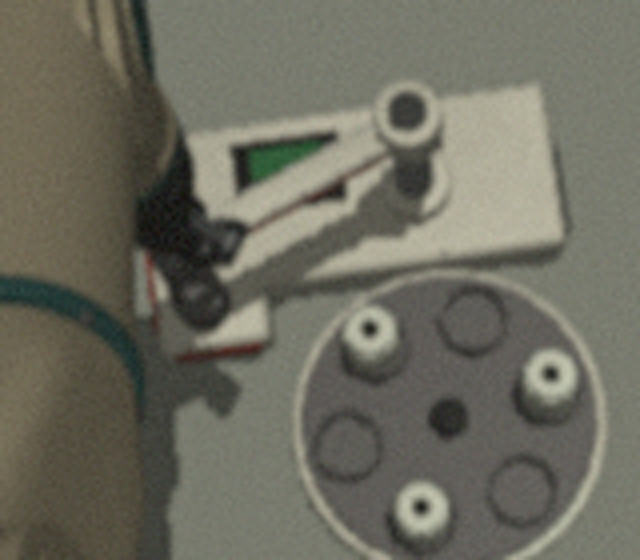

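```bash
python3 -m inch '{"travel":[[0,0,0],[0,0,0],[0,0,0],[0,0,0],[0,0,0],[0,0,0],[0,0,-1],[0,0,-3],[0,0,-6],[0,0,-9]],"twist":[0,0,0,0,0,0,0,0,0,0],"fingers":[2,3,4,4,4,4,4,4,4,4]}'
python3 - <<'E'
from h import *
go(430,-60,310,.2)
E
```

```text
clock: 60.05
eef_pos: [575.4, 157.0, 312.5]
tool_rot: [3.141, 0.001, -0.465]
force: [1.0, -0.8, 0.1]
width: 39.8
travel [-3.27, 25.91, 0.28] twist -38.1 | t 60.05 w 39.8 q [-0.48, 0.49, 0.26, 1.57, -0.14, 1.1, -2.22]
```

```bash
python3 -m inch '{"travel":[[-1,2,-1],[-2.5,5,-2],[-4.5,8.5,-2],[-6.5,12,-2],[-8.5,15.5,-2],[-10.5,19,-2],[-12.5,22.5,-2],[-13.5,26,-2],[-13.5,29.5,-2],[-13.5,33,-2]],"twist":[-4,-8,-12,-16,-20,-24,-28,-32,-36,-38],"fingers":[4,4,4,4,4,4,4,4,4,4]}'
python3 - <<'E'
from h import *
s=vision.get_image('scene'); t=vision.get_image('top'); print(ctrl.read_state()['eef_pos'])
crop(s,220,130,460,310,3.3,'s28.png'); crop(t,190,90,410,260,3.6,'t28.png')
E
```

```text
clock: 60.88
eef_pos: [305.9, -78.3, 332.1]
tool_rot: [-3.141, -0.002, 0.203]
force: [1.1, -0.5, -0.4]
width: 39.9
[304.80936912 -80.94476172 332.08915467]
```

View pics/s28.png

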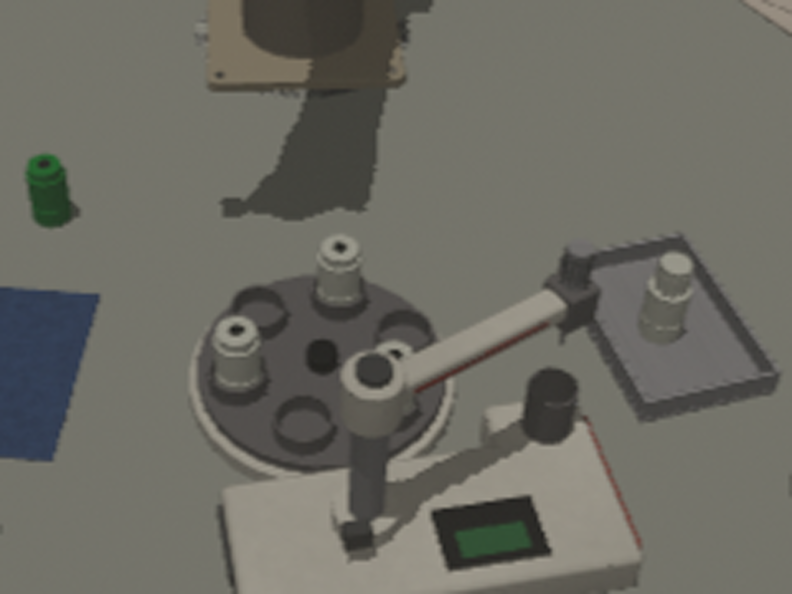

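View pics/t28.png

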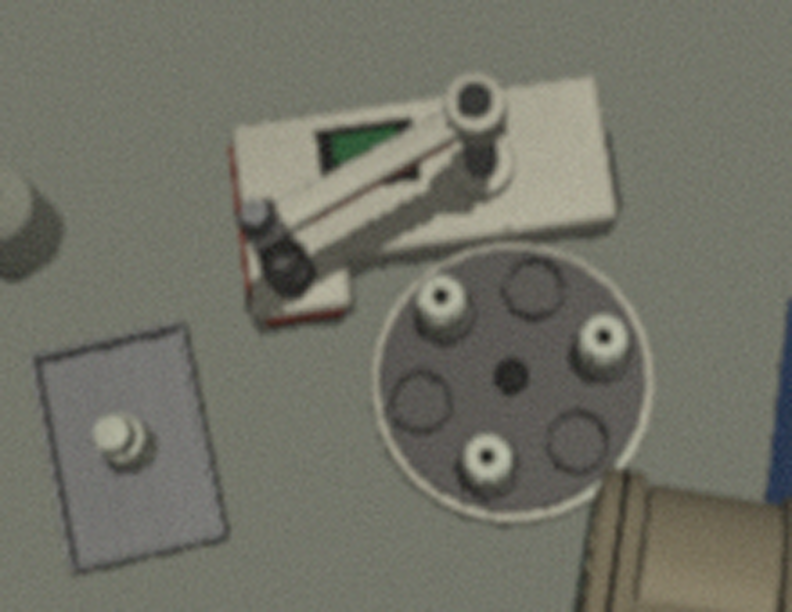

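Run:
```python
from h import *
t=vision.get_image('top'); s=vision.get_image('scene')
T=lambda a,b:(190+a/3.6,90+b/3.6); S=lambda a,b:(220+a/3.3,130+b/3.3)
print('nut',at(t,*T(257,211),229),at(s,*S(579,248),229)); print('pot',at(t,*T(286,268),86),at(s,*S(551,387),86)); print('tip',at(s,*S(561,340),133))
for sw in(-1.1,-1.15,-1.2,-1.25):
    th,x,y=.137,500.95,-7.8; X,Y=160-165*np.cos(sw),-165*np.sin(sw); p=[x+np.cos(th)*X-np.sin(th)*Y,y+np.sin(th)*X+np.cos(th)*Y]
    q=proj(t,[*p,229])[0]; r=proj(s,[[*p,229],[*p,133],[*p,86]]); print(sw,np.round(p,1),np.round((q-[190,90])*3.6),np.round((r-[220,130])*3.3).tolist())
```

```text
nut [577.6901454 155.0834794 229.       ] [580.15806713 155.84415541 229.        ]
pot [573.56357473 155.88727185  86.        ] [580.66577325 155.64528438  86.        ]
tip [576.31486265 157.51563667 133.        ]
-1.1 [565.2 149.5] [265. 230.] [[565.0, 233.0], [547.0, 329.0], [539.0, 371.0]]
-1.15 [572.1 154. ] [258. 219.] [[574.0, 240.0], [555.0, 336.0], [547.0, 378.0]]
-1.2 [579.2 158.2] [252. 209.] [[582.0, 247.0], [563.0, 343.0], [554.0, 385.0]]
-1.25 [586.5 162.1] [247. 198.] [[590.0, 254.0], [570.0, 351.0], [561.0, 393.0]]
```

Run:
```python
from h import *
s=snap('scene','z.png'); st=ctrl.read_state(); print(st['clock'],st['force'],np.abs(st['qd']).max())
```

```text
61.1333 [-0.39247795  0.7571935   0.05724124] 0.01873813743694992
```

View pics/z.png

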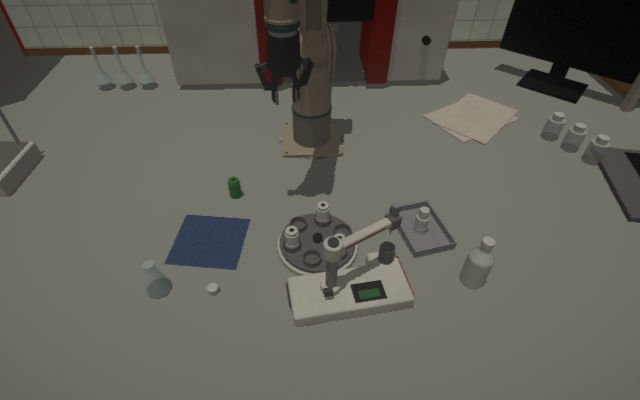

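The mat is empty. The fresh vials stand in wells at (292,237), (322,212) and (341,243), and the used vial is upright in the tray at (423,220). The arm's head, at (394,217), hangs over the pot. The flask, bottle, cap and green vial are where they started.

```bash
python3 -c "
from cell import ctrl
print(ctrl.finish_job())"
```

```text
the job is handed in; nothing more can be done
None
```

The job is done as asked and handed in at about 61 s of the 210 s allowed; `finish_job` reports no verdict.

- **Arm out:** I swung the arm to the service stop. It held against about 16 N, with only 0.2 mm of give for 6 mm commanded. It stayed there while I moved the vials.
- **Vials:** There was one used vial, and it is upright in the waste tray. There were three fresh vials, each upright in its own well. Contact force at each placing came at well-floor height, and the cap positions agreed between both cameras to within about 2 mm.
- **Arm back:** I swung the arm back over the rinse pot and released it. The swing reads about -1.16 to -1.20 rad against the pot's -1.20, so the probe should be about 3 mm from the mouth's centre at most, and 6–7 mm if the lowest reading is right. The mouth's radius is 16 mm.
- **Left alone:** The flask, wash bottle, spare cap and green look-alike look unmoved in the last picture. No fresh vial was seen to be knocked aside, and the robot stands clear of everything.

**Checks that disagreed:**
- The two cameras put the rinse pot 7–8 mm apart in x, so I judged the arm against the pot within the same camera.
- The gripper opening read about 3 mm less than the sizes given for the nut and vials.
- On the swing back, the grip drifted 2 to 4 mm outward on the nut, with up to about 14 N of force at the wrist.

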